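# Find the rotor's heavy side by feel and hold it at the bottom

## Robot

A 7-joint arm with a two-finger parallel gripper is mounted at the origin on the work surface. World frame = base frame: x ahead of the robot, y to its left, z up, the work surface at z = 0. Lengths are in m, angles in rad, forces in N, time in s.
With the tool pointing down it reaches from about 0.4 to 0.875 m from the base axis. Payload 19.3 kg.
Tool frame: the origin (TCP) lies midway between the tips of the shut fingers; the grasp point (between the pads) lies 19 mm behind it; z points along the fingers, y is the direction in which the jaws open and shut (so a half turn about z gives the same grasp; the last joint's range is limited). The gripper opens to 85 mm and grips with 20 to 120 N. Pads are 22 mm wide; open, the fingers measure 114 mm over their backs; the gripper's body (76 mm by 85 mm) begins 54 mm behind the grasp point. The pads swing forward as they close: fully open they stand 13 mm farther back than shut.
Start: joints at [1.264, 0.521, -0.036, 1.599, 0.021, 1.021, -0.113], TCP at [0.147, -0.608, 0.231] pointing down, gripper open.
Joint ranges: [-2.91, 2.91], [-0.3, 2.13], [-1.5, 1.42], [0.17, 2.43], [-1.26, 4.41], [0.16, 1.93], [-2.52, 2.52]. Speed limits (rad/s): [1.89, 1.89, 2.39, 2.39, 3.01, 3.01, 3.01].

## Interface

Orientations are given as [roll, pitch, yaw] about the fixed x, y, z axes, in that order (R = Rz(yaw) Ry(pitch) Rx(roll)).
In Python, from workcell import telemetry, cams, workorder gives the robot as it stands. The module is installed in compiled form; this text tells all that it offers.
- The arm moves only by the tool apply_moves, never from a script. Its argument "steps" is a list of rows, each a list of 4 numbers: the shift along the tool's x, y, z in cm, then the turn about the tool's z in rad. A call has exactly 10 rows; each row is the pose to reach, as a shift and turn from the pose commanded when the call began, along the tool's axes at that moment; what a row does not reach only later rows make up. A row lasts 1/12 s, in which the tool goes at most 41.7 mm and 7.16 degrees, less where a joint would pass 70% of its speed; a pose out of reach is approached as far as the arm can. A call with a gripper value outside its range is refused whole. "claw" is the closure, from 0 (fully open) to 1 (shut), set as the call begins (left out, the last holds). The fingers move at their own pace and stop on an object; "force" is the grip in N (left out, the last holds). Time passes only in rows, so rows that repeat a pose let the fingers close, or fill a call up. It gives the time, the measured TCP pose, the force and the opening at its end, in the units of the state.
- telemetry.observe(): the state, without advancing time (a new reading comes with each control period).
- cams.grab_frame(name): name is "side" or "top" or "wrist"; returns a dict with "color" (384x512x3 uint8, red, green, blue), "mtx" (3x3 intrinsics, pixels), "eye" and "orientation" of the camera in the world; the wrist camera has in their place "T_tool_cam" (4x4, takes a point from camera to tool coordinates, whose origin is the TCP and whose axes are the flange's). Camera axes: x right, y down, z forward; pixel columns grow to the right and rows downward; lengths in m; the calibration is good to about 2 mm. The wrist camera is an equidistant fisheye: a pixel r from the principal point sees the ray r / f radians off the axis. A picture is of the moment at which its call begins: read the wrist's pose just before it. There is no depth.
- workorder.job_done(): hands the job in, once; it reports no verdict.
Trained networks look in the newest picture that a camera, given by its name, has taken for a name from the list of things; names that differ only in an ending like _2 or _b are one class to them, and where a whole thing is asked for, a point or a joint stands for the part that bears it (a point fixed in the world has none). Each returns a list of dicts, best first, with "score" (0 to 1); they miss things now and then, are a little off and sometimes report something else, mostly with a low value. They report only what shows in the picture. A call takes as long as a camera call. They do not tell look-alikes from the thing itself.
- cams.find_in(camera, name): "box" ([left, top, width, height] in pixels, round what is visible of it).
- cams.pinpoint(camera, name): "uv" ([column, row] in pixels: a listed point, or the origin of a listed thing).
The state is a dict: "clock": time; "qpos": joint angles; "qd": joint speeds; "joint_efforts": joint torques, N m; "position": TCP position; "tool_rot": TCP orientation; "force": force on the tool from outside, world axes, zero at the start; "moment": the same for the moment, N m; "grip_width": finger opening in m.
Only numpy, scipy, OpenCV 4.12 (cv2) and the standard library are available. Lean on these libraries where they do the work, as an engineer would, in place of code of your own. Each camera call takes 0.05 s, during which the arm holds its last target. There are 200 camera calls.

## Task

The sealed grey rotor in the balancing stand is heavier on one side, but nothing on it shows which. Turn it by its pegs and feel where the heavy side is, then bring the heavy side to the very bottom and finish while still gripping the rotor by a peg, holding it still, ready for a trim screw at the top. Leave the other things on the bench where they are.

Things in the scene. Friction and masses are not known exactly. Their poses are not given: they have to be found in the camera images.
- stand: balancing stand, fixed to the bench: dark base plate 150 (x) x 140 (y) x 14 mm, one aluminium post behind the rotor at x = -72 to -28 mm, 50 mm wide, up to 150 mm high. Origin: centre of the plate's underside, z up. Its x points away from the robot, turned by up to 0.6 rad either way.
- axle (a point): middle of the rotor on the axle, 125 mm above the stand's origin; axes as the stand's. The axle runs level along x. The bearing rubs with a steady 0.22 N m, the same both ways, so the rotor stays where it is left; turning it takes 0.22 N m plus or minus the pull of its heavy side.
- rotor: light grey sealed disc, 120 mm across, 28 mm thick (along x). Origin: its centre, on the axle; own x along the stand's x, about which it turns either way, two turns or more. Four pegs to turn and hold it by stand on its +x face (away from the post), 90 degrees apart, 46 mm from the axle. Weighs 0.35 kg plus a hidden weight of 0.3 to 0.4 kg.
- red_peg (a point): middle of the red peg, at the rotor's own +z, 31 mm in +x from its centre. Pegs: 12 mm thick, 34 mm long along x, three others black. They do not show the heavy side: the weight is 36 mm off the axle, anywhere up to 2.1 rad either way from the red peg, and at first at least 0.5 rad from the bottom. Its pull, 0.107 to 0.142 N m, is strongest when level with the axle.
- dish: shallow round steel dish for trim screws, 64 mm across, 22 mm high. Origin: centre of its underside. Loose bystander, to be left alone.
- jar: glass jar with white lid, 52 mm across, 60 mm high. Origin: centre of its underside. Loose bystander, to be left alone.
- driver: screwdriver with a yellow handle, 150 mm long, lying flat. Origin: underside, in mid-tool. Loose bystander, to be left alone.
- flux: blue dropper bottle, 40 mm across, 115 mm high. Origin: centre of its underside. Loose bystander, to be left alone.
- spool: orange wire spool standing on end, 60 mm across, 40 mm high. Origin: centre of its underside. Loose bystander, to be left alone.
- pot: white ceramic cup, 68 mm across, 80 mm high. Origin: centre of its underside. Loose bystander, to be left alone.
There are look-alikes about, which are no part of the job. What is shaped like the stand but green or orange is not meant.

How it is judged:
By the outcome, as a careful person would: the job done as asked, in the order asked, and still so for the second after the job is handed in, while the arm keeps its last pose, push and grip.
It also fails if it takes over 72 s, if anything falls off the work surface, if the arm or the gripper's body presses on something with over 40 N, if the wrist force passes 120 N, or if a joint passes its speed limit or range.

## Working session

There is one attempt and no reset: what is moved stays moved. The work goes in short steps, Python scripts to look and compute and a tool call to move; the robot and the scene stay as the last step left them, time stands still between calls to the robot, and variables do not carry over. Pictures are saved under pics/ and viewed, about 8 in all and at most 12, crops included, and the job is handed in when it is done.

Besides the shell and the picture viewer there is one more tool, called as name(argument=value, ...), one argument or row to a line, values as JSON. apply_moves: Moves the arm, as the interface text tells. Its arguments: {"type":"object","properties":{"steps":{"type":"array"},"claw":{"type":"number"},"force":{"type":"number"}},"required":["steps"]}

```bash
mkdir -p pics; cat > h.py <<'E'
import numpy as np, cv2
from workcell import telemetry, cams, workorder
from scipy.spatial.transform import Rotation as R
def Rm(o):
    o=np.array(o,float)
    return o if o.shape==(3,3) else (R.from_euler('xyz',o).as_matrix() if o.size==3 else R.from_quat(o).as_matrix())
def save(n,f): cv2.imwrite('pics/'+n,cv2.cvtColor(f['color'],cv2.COLOR_RGB2BGR))
def ray(f,uv):
    d=np.linalg.inv(f['mtx'])@[uv[0],uv[1],1]; d=Rm(f['orientation'])@d
    return np.array(f['eye']),d/np.linalg.norm(d)
def plane(f,uv,z):
    e,d=ray(f,uv); return e+d*(z-e[2])/d[2]
def tri(a,b):
    A=np.zeros((3,3));v=np.zeros(3)
    for e,d in(a,b):
        P=np.eye(3)-np.outer(d,d);A+=P;v+=P@e
    return np.linalg.solve(A,v)
E
python3 - <<'E'
from h import *
np.set_printoptions(precision=3,suppress=True)
s=telemetry.observe(); print(s)
for c in('side','top'):
    f=cams.grab_frame(c); save(c+'0.png',f)
    print(c,f['eye'],f['orientation'],f['mtx'])
    for n in('stand','axle','rotor','red_peg'): print(n,cams.pinpoint(c,n)[:3],cams.find_in(c,n)[:2] if n=='rotor' else '')
a=cv2.imread('pics/side0.png');cv2.imwrite('pics/s.png',a)
E
```

```text
{'clock': 0.0, 'qpos': array([ 1.264,  0.522, -0.036,  1.6  ,  0.021,  1.021, -0.113]), 'qd': array([-0.   , -0.002, -0.001, -0.002,  0.   , -0.001, -0.001]), 'joint_efforts': array([ -0.001, -92.709,   1.98 , -36.993,   0.018,   0.008,  -0.   ]), 'position': array([ 0.146, -0.607,  0.231]), 'tool_rot': array([-3.14 ,  0.   ,  0.237]), 'force': array([ 0.011,  0.626, -0.86 ]), 'moment': array([-0.014, -0.05 ,  0.072]), 'grip_width': 0.08538322717208507}
side [0.229 0.894 0.723] [-2.131 -0.014 -2.892] [[359.071   0.    261.148]
 [  0.    359.071 192.316]
 [  0.      0.      1.   ]]
stand [{'uv': [281.1, 297.6], 'score': 0.7}, {'uv': [318.6, 204.0], 'score': 0.69}, {'uv': [232.9, 229.6], 'score': 0.68}] 
axle [{'uv': [284.3, 261.3], 'score': 0.91}, {'uv': [325.0, 175.7], 'score': 0.89}, {'uv': [231.5, 226.6], 'score': 0.63}] 
rotor [{'uv': [284.9, 259.8], 'score': 0.85}, {'uv': [323.3, 173.3], 'score': 0.74}, {'uv': [231.6, 196.4], 'score': 0.56}] [{'box': [255.8, 238.4, 47.0, 47.9], 'score': 0.68}, {'box': [210.4, 174.3, 39.5, 41.2], 'score': 0.62}]
red_peg [{'uv': [227.8, 178.1], 'score': 0.88}, {'uv': [272.9, 240.5], 'score': 0.69}, {'uv': [316.9, 160.2], 'score': 0.63}] 
top [ 0.171 -0.006  1.471] [-2.943  0.007 -1.555] [[485.287   0.    249.087]
 [  0.    485.287 195.539]
 [  0.      0.      1.   ]]
stand [{'uv': [317.3, 257.1], 'score': 0.63}, {'uv': [165.0, 235.8], 'score': 0.61}, {'uv': [401.6, 207.8], 'score': 0.42}] 
axle [{'uv': [159.6, 231.5], 'score': 0.9}, {'uv': [243.7, 162.0], 'score': 0.89}, {'uv': [322.2, 255.8], 'score': 0.73}] 
rotor [{'uv': [163.5, 233.0], 'score': 0.83}, {'uv': [324.5, 255.8], 'score': 0.79}, {'uv': [246.3, 161.9], 'score': 0.71}] [{'box': [138.4, 211.1, 45.8, 34.5], 'score': 0.95}, {'box': [230.3, 136.7, 44.2, 39.8], 'score': 0.92}]
red_peg [{'uv': [326.7, 242.8], 'score': 0.71}, {'uv': [161.8, 221.0], 'score': 0.64}, {'uv': [256.5, 148.9], 'score': 0.6}]
```

```bash
cd pics; python3 -c "
import cv2
a=cv2.imread('side0.png')[130:340,150:400];b=cv2.imread('top0.png')[100:310,100:420]
cv2.imwrite('s_c.png',cv2.resize(a,None,fx=2.8,fy=2.8,interpolation=2));cv2.imwrite('t_c.png',cv2.resize(b,None,fx=2.4,fy=2.4,interpolation=2))"
```

```text
(no output)
```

View pics/s_c.png

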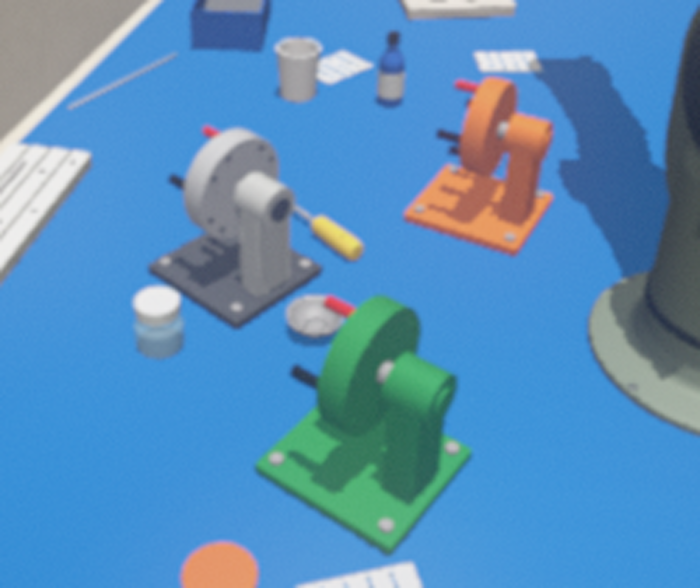

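View pics/t_c.png

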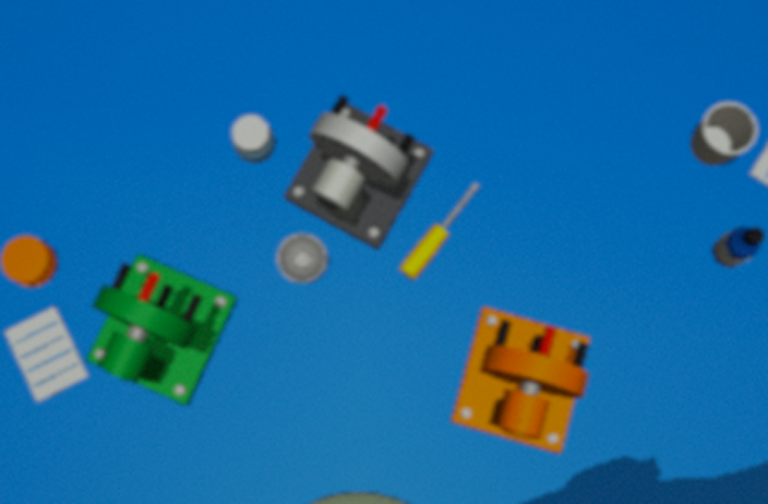

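```bash
python3 - <<'E'
from h import *
np.set_printoptions(precision=4,suppress=True)
F={c:cams.grab_frame(c) for c in('side','top')}
near={'side':(231,196),'top':(244,162)}
pt={}
for n in('axle','rotor','red_peg','stand'):
    for c in F:
        best=[d for d in cams.pinpoint(c,n) if np.hypot(*(np.array(d['uv'])-near[c]))<40]
        print(n,c,best); 
        if best: pt[n,c]=best[0]['uv']
    if (n,'side') in pt and (n,'top') in pt:
        print(n,tri(ray(F['side'],pt[n,'side']),ray(F['top'],pt[n,'top'])))
print('axle z.125',plane(F['top'],pt['rotor','top'],.125),plane(F['side'],pt['rotor','side'],.125))
# base plate by min-area rect in top: dark grey
im=cv2.cvtColor(F['top']['color'],cv2.COLOR_RGB2HSV)[100:220,200:300]
m=((im[...,1]<110)).astype(np.uint8)
k,l,st,ce=cv2.connectedComponentsWithStats(m);i=1+np.argmax(st[1:,4])
p=np.argwhere(l==i)[:,::-1]+[200,100]
W=np.array([plane(F['top'],q,.014)[:2] for q in p],np.float32); print(cv2.minAreaRect(W))
for n in('jar','driver','dish'):
  print(n,[plane(F['top'],d['uv'],0)[:2] for d in cams.pinpoint('top',n)[:1]])
E
```

```text
axle side [{'uv': [229.5, 195.0], 'score': 0.93}]
axle top [{'uv': [246.6, 160.3], 'score': 0.61}]
axle [0.5444 0.0163 0.1296]
rotor side []
rotor top [{'uv': [248.5, 157.4], 'score': 0.65}]
red_peg side [{'uv': [226.2, 178.3], 'score': 0.68}]
red_peg top [{'uv': [253.9, 147.2], 'score': 0.63}]
red_peg [ 0.565  -0.0049  0.1753]
stand side [{'uv': [231.9, 230.1], 'score': 0.67}]
stand top [{'uv': [249.5, 173.6], 'score': 0.98}, {'uv': [207.0, 159.6], 'score': 0.72}]
stand [ 0.542   0.0089 -0.0119]Traceback (most recent call last):
  File "<stdin>", line 13, in <module>
KeyError: ('rotor', 'side')
```

apply_moves(
  steps=[
    [4, -3.5, -2, 0],
    [8, -7, -4, 0],
    [11, -10, -6, 0],
    [14, -12.5, -8, 0],
    [17, -15, -10, 0],
    [20, -17.5, -10, 0],
    [23, -20, -10, 0],
    [26, -23, -10, 0],
    [29, -26, -10, 0],
    [32, -29, -10, 0],
  ],
  claw=0,
)

```text
clock: 1.93
position: [0.3725, -0.2776, 0.3315]
tool_rot: [3.141, -0.001, 0.237]
force: [0.8, -1.6, 0.2]
grip_width: 0.0851
```

```bash
python3 - <<'E'
from h import *
np.set_printoptions(precision=4,suppress=True)
s=telemetry.observe();print(s['position'],s['tool_rot'],s['qpos'])
f=cams.grab_frame('top')
hsv=cv2.cvtColor(f['color'],cv2.COLOR_RGB2HSV)[100:220,200:300]
m=((hsv[...,1]<110)).astype(np.uint8)
k,l,st,ce=cv2.connectedComponentsWithStats(m);i=1+np.argmax(st[1:,4])
p=np.argwhere(l==i)[:,::-1]+[200,100]
W=np.array([plane(f,q,.014)[:2] for q in p],np.float32); print(st[i],cv2.minAreaRect(W))
E
```

```text
[ 0.3725 -0.2776  0.3315] [ 3.1407 -0.0006  0.2366] [ 0.7177  0.1644 -0.235   1.8588  0.0426  1.1222 -0.8669]
[  19   42   61   61 2059] ((0.5437949299812317, 0.013805173337459564), (0.14844724535942078, 0.15307392179965973), 61.789424896240234)
```

apply_moves(
  steps=[
    [3, -2.5, 0, 0],
    [6, -5, 0.5, 0.1],
    [9, -7.5, 1, 0.2],
    [12, -10, 1.5, 0.3],
    [15, -12.5, 2, 0.4],
    [18, -15, 2.5, 0.5],
    [21, -17.5, 3, 0.6],
    [23.8, -19.7, 3, 0.7],
    [23.8, -19.7, 3, 0.73],
    [23.8, -19.7, 3, 0.73],
  ],
  claw=0.5,
)

```text
clock: 2.82
position: [0.558, -0.0288, 0.3003]
tool_rot: [-3.141, 0.001, -0.491]
force: [-0.1, -0.6, -0.0]
grip_width: 0.0428
```

```bash
python3 - <<'E'
from h import *
np.set_printoptions(precision=4,suppress=True)
s=telemetry.observe();print(s['position'],s['tool_rot'],s['qpos'],s['grip_width'],s['force'],s['moment'])
f=cams.grab_frame('wrist'); save('w1.png',f); print(f['T_tool_cam'],f['mtx'])
for n in('axle','red_peg','rotor','stand'): print(n,cams.pinpoint('wrist',n)[:3])
s=telemetry.observe();print(s['position'],s['force'],s['moment'])
E
```

```text
[ 0.558  -0.0288  0.3003] [-3.1408  0.0011 -0.4912] [ 0.1667  0.36   -0.2942  1.6803  0.1124  1.1184 -2.221 ] 0.042774490838168845 [-0.1133 -0.5758 -0.0186] [-0.0219  0.0049 -0.013 ]
[[-0.0007 -0.964  -0.2661  0.0677]
 [ 1.     -0.0008  0.0002  0.0003]
 [-0.0004 -0.2661  0.964  -0.143 ]
 [ 0.      0.      0.      1.    ]] [[297.3186   0.     259.3247]
 [  0.     297.3186 193.6477]
 [  0.       0.       1.    ]]
axle [{'uv': [241.6, 206.0], 'score': 0.97}, {'uv': [447.4, 290.7], 'score': 0.6}]
red_peg [{'uv': [468.5, 287.9], 'score': 0.82}, {'uv': [242.1, 189.5], 'score': 0.66}]
rotor [{'uv': [442.6, 289.9], 'score': 0.93}, {'uv': [236.9, 204.2], 'score': 0.66}]
stand [{'uv': [244.8, 182.6], 'score': 0.95}, {'uv': [416.9, 254.1], 'score': 0.94}, {'uv': [242.7, 189.9], 'score': 0.65}]
[ 0.5565 -0.0333  0.3012] [-0.2983  1.3281 -0.2165] [-0.0131  0.0116  0.0051]
```

View pics/w1.png

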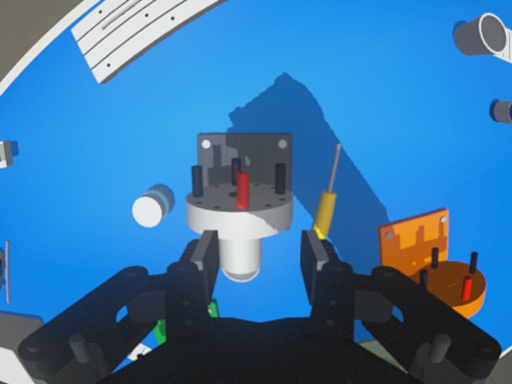

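```bash
cat >> h.py <<'E'
def wray(f,s,uv):
    T=np.array(f['T_tool_cam']);K=np.array(f['mtx'])
    v=np.array([uv[0]-K[0,2],uv[1]-K[1,2]]);r=np.hypot(*v);a=r/K[0,0]
    d=np.array([*(v/r*np.sin(a)),np.cos(a)])
    Rt=Rm(s['tool_rot'])
    return s['position']+Rt@T[:3,3], Rt@T[:3,:3]@d
def wplane(f,s,uv,z):
    e,d=wray(f,s,uv);return e+d*(z-e[2])/d[2]
E
python3 - <<'E'
from h import *
np.set_printoptions(precision=4,suppress=True)
s=telemetry.observe()
f=cams.grab_frame('wrist'); print(s['position'],s['tool_rot'],s['qd'])
for n,z in(('axle',.125),('rotor',.125),('red_peg',.1705),('stand',0)):
    for d in cams.pinpoint('wrist',n)[:3]:
        if abs(d['uv'][0]-242)<40: print(n,d,wplane(f,s,d['uv'],z))
im=f['color'].astype(int)
m=((im[...,0]>140)&(im[...,1]<70)&(im[...,2]<90)).astype(np.uint8); m[:,320:]=0
ys,xs=np.nonzero(m); 
for q in(ys.min(),ys.max()):
  u=xs[ys==q].mean(); print('red end',u,q,wplane(f,s,(u,q),.171))
# plate far bolts by eye
for q in((206,144),(283,144),(197,134),(292,134)): print(q,wplane(f,s,q,.014))
for q in((197,168),(280,165)): print('blacktip',q,wplane(f,s,q,.125))
cv2.imwrite('pics/w2.png',cv2.resize(cv2.cvtColor(f['color'][110:300,150:330],cv2.COLOR_RGB2BGR),None,fx=3,fy=3))
E
```

```text
[ 0.5565 -0.0333  0.3012] [ 3.1413 -0.0004 -0.4941] [ 0.0033 -0.001  -0.0029 -0.0019 -0.0008  0.0013 -0.0028]
axle {'uv': [236.3, 207.0], 'score': 0.9} [0.537  0.0063 0.125 ]
rotor {'uv': [231.7, 205.3], 'score': 0.92} [0.5412 0.0099 0.125 ]
red_peg {'uv': [237.1, 192.7], 'score': 0.72} [ 0.5603 -0.0117  0.1705]
stand {'uv': [237.5, 211.8], 'score': 0.71} [0.4982 0.0368 0.    ]
stand {'uv': [239.7, 182.5], 'score': 0.55} [0.538  0.0103 0.    ]
red end 237.5 175 [ 0.5753 -0.0206  0.171 ]
red end 237.0 208 [ 0.5471 -0.0042  0.171 ]
(206, 144) [0.6148 0.0233 0.014 ]
(283, 144) [ 0.5609 -0.0753  0.014 ]
(197, 134) [0.6342 0.0276 0.014 ]
(292, 134) [ 0.5677 -0.0937  0.014 ]
blacktip (197, 168) [0.597  0.0227 0.125 ]
blacktip (280, 165) [ 0.5562 -0.0592  0.125 ]
```

View pics/w2.png

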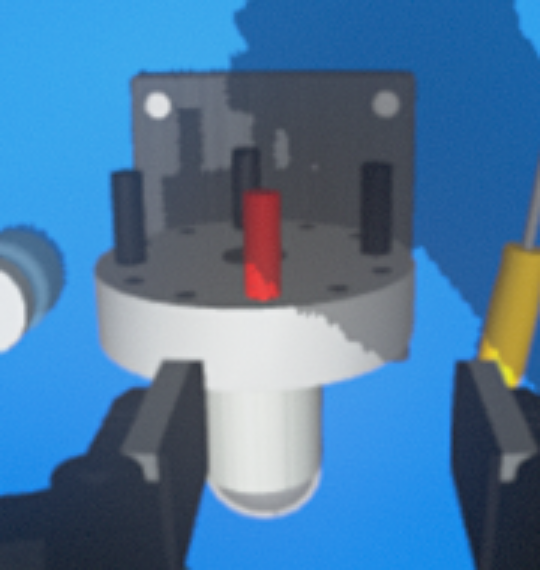

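```bash
python3 - <<'E'
from h import *
np.set_printoptions(precision=4,suppress=True)
t=cams.grab_frame('top');f=cams.grab_frame('side')
o=lambda q,s,a:(a[0]+(q[0]+.5)/s-.5,a[1]+(q[1]+.5)/s-.5)
for q in((432,153),(380,248),(287,197),(298,190),(373,232),(420,153)): print('top',q,plane(t,o(q,2.4,(100,100)),.014))
for q in((150,268),(237,325),(320,268),(194,262),(236,308),(305,262)): print('side',q,plane(f,o(q,2.8,(150,130)),.014))
def red(im):
    im=im.astype(int);return (im[...,0]>im[...,1]*2)&(im[...,0]>im[...,2]*1.5)&(im[...,0]>80)
for g,b,n in((t,(220,130,290,180),'t'),(f,(205,160,250,200),'s')):
    m=red(g['color']);mm=np.zeros_like(m);mm[b[1]:b[3],b[0]:b[2]]=m[b[1]:b[3],b[0]:b[2]]
    ys,xs=np.nonzero(mm);print(n,len(xs),xs.mean(),ys.mean(),plane(g,(xs.mean(),ys.mean()),.172))
E
```

```text
top (432, 153) [ 0.5667 -0.0849  0.014 ]
top (380, 248) [ 0.4409 -0.0192  0.014 ]
top (287, 197) [0.5057 0.101  0.014 ]
top (298, 190) [0.5151 0.0871 0.014 ]
top (373, 232) [ 0.4615 -0.01    0.014 ]
top (420, 153) [ 0.5665 -0.0694  0.014 ]
side (150, 268) [0.6303 0.0409 0.014 ]
side (237, 325) [0.5028 0.1099 0.014 ]
side (320, 268) [ 0.4411 -0.011   0.014 ]
side (194, 262) [0.5854 0.0167 0.014 ]
side (236, 308) [0.5126 0.0832 0.014 ]
side (305, 262) [ 0.4608 -0.0175  0.014 ]
t 0 nan nan [nan nan nan]
s 2 224.5 177.0 [ 0.5709 -0.0154  0.172 ]<stdin>:11: RuntimeWarning: Mean of empty slice.
  ret = ret.dtype.type(ret / rcount)
```

apply_moves(
  steps=[
    [-0.3, -2, 0, 0],
    [-0.3, -2, 2, 0],
    [-0.3, -2, 4, 0],
    [-0.3, -2, 6, 0],
    [-0.3, -2, 8, 0],
    [-0.3, -2, 10, 0],
    [-0.3, -2, 12, 0],
    [-0.3, -2, 14, 0],
    [-0.3, -2, 15, 0],
    [-0.3, -2, 15, 0],
  ],
)

```text
clock: 4.25
position: [0.5627, -0.0131, 0.1492]
tool_rot: [3.14, 0.003, -0.493]
force: [-0.2, 0.1, 0.3]
grip_width: 0.0426
```

```bash
python3 - <<'E'
from h import *
np.set_printoptions(precision=4,suppress=True)
f=cams.grab_frame('wrist')
s=telemetry.observe();print(s['position'],s['tool_rot'],s['force'],s['moment'])
cv2.imwrite('pics/w3.png',cv2.resize(cv2.cvtColor(f['color'][60:384,120:400],cv2.COLOR_RGB2BGR),None,fx=1.8,fy=1.8))
E
```

```text
[ 0.5634 -0.0131  0.1506] [ 3.141   0.0012 -0.4932] [0.658  0.7163 0.5282] [ 0.059  -0.0041  0.0054]
```

View pics/w3.png

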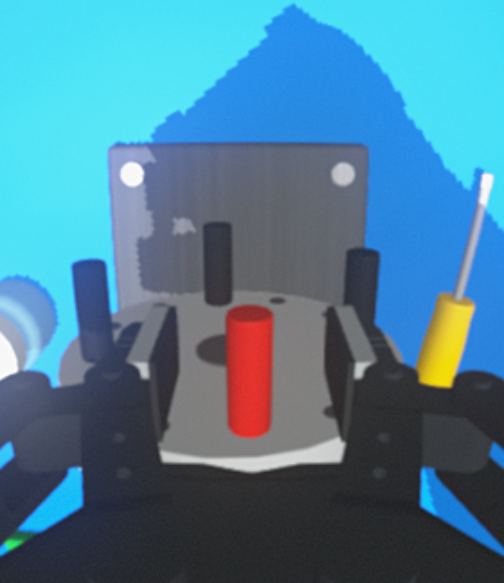

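apply_moves(
  steps=[
    [0, 0, 0, 0],
    [0, 0, 0, 0],
    [0, 0, 0, 0],
    [0, 0, 0, 0],
    [0, 0, 0, 0],
    [0, 0, 0, 0],
    [0, 0, 0, 0],
    [0, 0, 0, 0],
    [0, 0, 0, 0],
    [0, 0, 0, 0],
  ],
  claw=1,
  force=30,
)

```text
clock: 5.13
position: [0.5643, -0.0132, 0.1522]
tool_rot: [-3.141, -0.002, -0.493]
force: [-0.6, -0.2, 7.1]
grip_width: 0.0106
```

```bash
cat > rd.py <<'E'
from h import *
import sys,json
np.set_printoptions(precision=4,suppress=True)
C=np.array([.537,.006,.125]); yaw=-.498
S=R.from_euler('z',yaw).as_matrix()  # stand->world
def rd(n=6,tag=''):
    L=[]
    for i in range(n):
        cams.grab_frame('top'); s=telemetry.observe(); L.append(np.r_[s['position'],s['force'],s['moment']])
    L=np.array(L);m=L.mean(0);sd=L.std(0)
    p=S.T@(m[:3]-C);F=S.T@m[3:6];M=S.T@m[6:9]
    pk=p+[0,0,.0185]
    print(tag,'t',round(s['clock'],2),'w',round(s['grip_width'],4),'stand pos(mm)',pk*1e3,'F',F,'M',M,'sd',sd[3:])
    open('log.jsonl','a').write(json.dumps([tag,*p,*F,*M])+'\n')
if __name__=='__main__': rd(int(sys.argv[1]),sys.argv[2])
E
python3 rd.py 6 start
```

```text
start t 5.43 w 0.0107 stand pos(mm) [33.1099 -3.8441 45.6642] F [-0.9076 -0.9714  6.7632] M [-0.2693  0.193  -0.0236] sd [0.3776 0.5288 0.4684 0.0253 0.0417 0.0112]
```

```bash
cat > arc.py <<'E'
import sys,json
from math import sin,cos
a,b=float(sys.argv[1]),float(sys.argv[2]); st=float(sys.argv[3]) if len(sys.argv)>3 else .28
n=round(abs(b-a)/st) or 1
for k in range(n):
    p=a+(b-a)*k/n;q=a+(b-a)*(k+1)/n
    print(round(p,3),round(q,3),json.dumps([[0,round(4.6*(sin(t)-sin(p)),2),round(-4.6*(cos(t)-cos(p)),2),0] for t in [p+(q-p)*i/10 for i in range(1,11)]]))
E
python3 arc.py .08 1.2
```

```text
0.08 0.36 [[0, 0.13, 0.01, 0], [0, 0.26, 0.03, 0], [0, 0.38, 0.05, 0], [0, 0.51, 0.07, 0], [0, 0.64, 0.1, 0], [0, 0.76, 0.13, 0], [0, 0.89, 0.16, 0], [0, 1.01, 0.2, 0], [0, 1.13, 0.24, 0], [0, 1.25, 0.28, 0]]
0.36 0.64 [[0, 0.12, 0.05, 0], [0, 0.24, 0.1, 0], [0, 0.36, 0.15, 0], [0, 0.47, 0.21, 0], [0, 0.58, 0.27, 0], [0, 0.7, 0.33, 0], [0, 0.81, 0.4, 0], [0, 0.92, 0.47, 0], [0, 1.02, 0.54, 0], [0, 1.13, 0.62, 0]]
0.64 0.92 [[0, 0.1, 0.08, 0], [0, 0.2, 0.16, 0], [0, 0.3, 0.24, 0], [0, 0.4, 0.33, 0], [0, 0.49, 0.42, 0], [0, 0.58, 0.51, 0], [0, 0.67, 0.61, 0], [0, 0.75, 0.7, 0], [0, 0.83, 0.8, 0], [0, 0.91, 0.9, 0]]
0.92 1.2 [[0, 0.08, 0.1, 0], [0, 0.15, 0.21, 0], [0, 0.22, 0.32, 0], [0, 0.29, 0.43, 0], [0, 0.35, 0.54, 0], [0, 0.41, 0.65, 0], [0, 0.47, 0.77, 0], [0, 0.53, 0.88, 0], [0, 0.58, 1.0, 0], [0, 0.63, 1.12, 0]]
```

apply_moves(
  steps=[
    [0, 0.13, -0.1, 0],
    [0, 0.26, -0.12, 0],
    [0, 0.38, -0.1, 0],
    [0, 0.51, -0.08, 0],
    [0, 0.64, -0.05, 0],
    [0, 0.76, -0.02, 0],
    [0, 0.89, 0.01, 0],
    [0, 1.01, 0.05, 0],
    [0, 1.13, 0.09, 0],
    [0, 1.25, 0.13, 0],
  ],
)

```text
clock: 6.27
position: [0.5589, -0.0229, 0.1504]
tool_rot: [-3.139, -0.002, -0.493]
force: [5.2, 7.1, -4.9]
grip_width: 0.0108
```

```bash
python3 rd.py 5 +.36
```

```text
+.36 t 6.52 w 0.0106 stand pos(mm) [ 33.0902 -15.1613  43.8952] F [ 2.5598  7.2495 -4.7554] M [ 1.6996 -0.4783 -0.0384] sd [0.3299 0.395  0.4277 0.0921 0.025  0.0167]
```

apply_moves(
  steps=[
    [0, 0.12, 0.05, 0],
    [0, 0.24, 0.1, 0],
    [0, 0.36, 0.15, 0],
    [0, 0.47, 0.21, 0],
    [0, 0.58, 0.27, 0],
    [0, 0.7, 0.33, 0],
    [0, 0.81, 0.4, 0],
    [0, 0.92, 0.47, 0],
    [0, 1.02, 0.54, 0],
    [0, 1.13, 0.62, 0],
  ],
)

```text
clock: 7.35
position: [0.5536, -0.033, 0.1447]
tool_rot: [-3.139, -0.002, -0.493]
force: [2.2, 4.5, 8.6]
grip_width: 0.0107
```

```bash
python3 rd.py 5 +.64
```

```text
+.64 t 7.6 w 0.0107 stand pos(mm) [ 33.2066 -26.7439  37.9979] F [-0.1478  5.0362  4.6418] M [ 1.3151  0.0085 -0.0107] sd [0.517  0.5777 0.9938 0.0567 0.0315 0.0246]
```

apply_moves(
  steps=[
    [0, 0.1, 0.08, 0],
    [0, 0.2, 0.16, 0],
    [0, 0.3, 0.24, 0],
    [0, 0.4, 0.33, 0],
    [0, 0.49, 0.42, 0],
    [0, 0.58, 0.51, 0],
    [0, 0.67, 0.61, 0],
    [0, 0.75, 0.7, 0],
    [0, 0.83, 0.8, 0],
    [0, 0.91, 0.9, 0],
  ],
)

```text
clock: 8.43
position: [0.5492, -0.0412, 0.1354]
tool_rot: [-3.14, -0.002, -0.493]
force: [2.9, 5.4, 8.2]
grip_width: 0.0105
```

```bash
python3 rd.py 5 +.92
```

```text
+.92 t 8.68 w 0.0109 stand pos(mm) [ 33.2612 -35.8871  28.7308] F [1.3758 6.0722 2.0689] M [ 1.4647 -0.2263 -0.0255] sd [0.3478 0.3621 0.7672 0.0914 0.0315 0.0221]
```

apply_moves(
  steps=[
    [0, 0.08, 0.1, 0],
    [0, 0.15, 0.21, 0],
    [0, 0.22, 0.32, 0],
    [0, 0.29, 0.43, 0],
    [0, 0.35, 0.54, 0],
    [0, 0.41, 0.65, 0],
    [0, 0.47, 0.77, 0],
    [0, 0.53, 0.88, 0],
    [0, 0.58, 1.0, 0],
    [0, 0.63, 1.12, 0],
  ],
)

```text
clock: 9.52
position: [0.5465, -0.0463, 0.1243]
tool_rot: [-3.139, -0.002, -0.492]
force: [4.6, 8.5, 5.7]
grip_width: 0.0106
```

```bash
python3 rd.py 5 +1.2; python3 arc.py 1.2 -1.2 .4
```

```text
+1.2 t 9.77 w 0.0104 stand pos(mm) [ 33.2908 -41.5892  17.5886] F [1.1299 8.9127 1.5223] M [ 2.0563 -0.1711 -0.0487] sd [0.5935 0.5025 1.7779 0.0685 0.0291 0.0217]
1.2 0.8 [[0, -0.07, -0.17, 0], [0, -0.15, -0.34, 0], [0, -0.23, -0.5, 0], [0, -0.32, -0.66, 0], [0, -0.42, -0.82, 0], [0, -0.52, -0.97, 0], [0, -0.63, -1.12, 0], [0, -0.74, -1.26, 0], [0, -0.86, -1.4, 0], [0, -0.99, -1.54, 0]]
0.8 0.4 [[0, -0.13, -0.13, 0], [0, -0.27, -0.25, 0], [0, -0.41, -0.37, 0], [0, -0.55, -0.48, 0], [0, -0.7, -0.59, 0], [0, -0.86, -0.69, 0], [0, -1.01, -0.79, 0], [0, -1.18, -0.88, 0], [0, -1.34, -0.96, 0], [0, -1.51, -1.03, 0]]
0.4 0.0 [[0, -0.17, -0.07, 0], [0, -0.34, -0.13, 0], [0, -0.52, -0.18, 0], [0, -0.7, -0.23, 0], [0, -0.88, -0.27, 0], [0, -1.06, -0.3, 0], [0, -1.24, -0.33, 0], [0, -1.42, -0.35, 0], [0, -1.61, -0.36, 0], [0, -1.79, -0.36, 0]]
0.0 -0.4 [[0, -0.18, 0.0, 0], [0, -0.37, 0.01, 0], [0, -0.55, 0.03, 0], [0, -0.73, 0.06, 0], [0, -0.91, 0.09, 0], [0, -1.09, 0.13, 0], [0, -1.27, 0.18, 0], [0, -1.45, 0.23, 0], [0, -1.62, 0.29, 0], [0, -1.79, 0.36, 0]]
-0.4 -0.8 [[0, -0.17, 0.08, 0], [0, -0.33, 0.16, 0], [0, -0.49, 0.24, 0], [0, -0.65, 0.34, 0], [0, -0.81, 0.44, 0], [0, -0.96, 0.55, 0], [0, -1.1, 0.66, 0], [0, -1.24, 0.78, 0], [0, -1.38, 0.9, 0], [0, -1.51, 1.03, 0]]
-0.8 -1.2 [[0, -0.13, 0.13, 0], [0, -0.25, 0.27, 0], [0, -0.36, 0.42, 0], [0, -0.47, 0.57, 0], [0, -0.57, 0.72, 0], [0, -0.67, 0.88, 0], [0, -0.76, 1.04, 0], [0, -0.84, 1.2, 0], [0, -0.92, 1.37, 0], [0, -0.99, 1.54, 0]]
```

```bash
python3 arc.py 1.2 -1.2 .3
```

```text
1.2 0.9 [[0, -0.05, -0.13, 0], [0, -0.11, -0.25, 0], [0, -0.17, -0.38, 0], [0, -0.23, -0.5, 0], [0, -0.3, -0.62, 0], [0, -0.37, -0.74, 0], [0, -0.44, -0.86, 0], [0, -0.52, -0.97, 0], [0, -0.6, -1.08, 0], [0, -0.68, -1.19, 0]]
0.9 0.6 [[0, -0.09, -0.11, 0], [0, -0.18, -0.21, 0], [0, -0.27, -0.31, 0], [0, -0.37, -0.41, 0], [0, -0.47, -0.51, 0], [0, -0.57, -0.6, 0], [0, -0.68, -0.69, 0], [0, -0.78, -0.77, 0], [0, -0.89, -0.86, 0], [0, -1.01, -0.94, 0]]
0.6 0.3 [[0, -0.12, -0.08, 0], [0, -0.23, -0.15, 0], [0, -0.35, -0.22, 0], [0, -0.47, -0.28, 0], [0, -0.6, -0.35, 0], [0, -0.72, -0.4, 0], [0, -0.85, -0.46, 0], [0, -0.98, -0.51, 0], [0, -1.11, -0.56, 0], [0, -1.24, -0.6, 0]]
0.3 0.0 [[0, -0.13, -0.04, 0], [0, -0.27, -0.07, 0], [0, -0.4, -0.1, 0], [0, -0.54, -0.13, 0], [0, -0.67, -0.15, 0], [0, -0.81, -0.17, 0], [0, -0.95, -0.19, 0], [0, -1.08, -0.2, 0], [0, -1.22, -0.2, 0], [0, -1.36, -0.21, 0]]
0.0 -0.3 [[0, -0.14, 0.0, 0], [0, -0.28, 0.01, 0], [0, -0.41, 0.02, 0], [0, -0.55, 0.03, 0], [0, -0.69, 0.05, 0], [0, -0.82, 0.07, 0], [0, -0.96, 0.1, 0], [0, -1.09, 0.13, 0], [0, -1.23, 0.17, 0], [0, -1.36, 0.21, 0]]
-0.3 -0.6 [[0, -0.13, 0.04, 0], [0, -0.26, 0.09, 0], [0, -0.39, 0.14, 0], [0, -0.52, 0.19, 0], [0, -0.64, 0.25, 0], [0, -0.76, 0.31, 0], [0, -0.89, 0.38, 0], [0, -1.01, 0.45, 0], [0, -1.12, 0.52, 0], [0, -1.24, 0.6, 0]]
-0.6 -0.9 [[0, -0.11, 0.08, 0], [0, -0.22, 0.16, 0], [0, -0.33, 0.25, 0], [0, -0.44, 0.34, 0], [0, -0.54, 0.43, 0], [0, -0.64, 0.53, 0], [0, -0.73, 0.62, 0], [0, -0.83, 0.73, 0], [0, -0.92, 0.83, 0], [0, -1.01, 0.94, 0]]
-0.9 -1.2 [[0, -0.08, 0.11, 0], [0, -0.16, 0.22, 0], [0, -0.24, 0.34, 0], [0, -0.32, 0.45, 0], [0, -0.39, 0.57, 0], [0, -0.45, 0.69, 0], [0, -0.52, 0.81, 0], [0, -0.58, 0.94, 0], [0, -0.63, 1.06, 0], [0, -0.68, 1.19, 0]]
```

```bash
cat > ob.py <<'E'
from rd import *
s=telemetry.observe()
p=S.T@(s['position']-C)+[0,0,.0185];F=S.T@s['force'];M=S.T@s['moment']
tau=-(p[1]*F[2]-p[2]*F[1])
print(sys.argv[1],round(s['clock'],2),p*1e3,'th',round(np.arctan2(-p[1],p[2]),3),'F',F,'Mx',round(M[0],3),'tau',round(tau,3),'q7',round(s['qpos'][6],2))
open('mv.jsonl','a').write(json.dumps([int(sys.argv[1]),*p,*F,*M])+'\n')
E
echo ok
```

```text
ok
```

apply_moves(
  steps=[
    [0, -0.05, -0.13, 0],
    [0, -0.11, -0.25, 0],
    [0, -0.17, -0.38, 0],
    [0, -0.23, -0.5, 0],
    [0, -0.3, -0.62, 0],
    [0, -0.37, -0.74, 0],
    [0, -0.44, -0.86, 0],
    [0, -0.52, -0.97, 0],
    [0, -0.6, -1.08, 0],
    [0, -0.68, -1.19, 0],
  ],
)

```text
clock: 10.6
position: [0.5482, -0.0428, 0.135]
tool_rot: [3.14, -0.0, -0.494]
force: [3.4, -6.6, -9.2]
grip_width: 0.0106
```

```bash
python3 ob.py -1
```

```text
-1 10.6 [ 33.1552 -37.4698  28.5247] th 0.92 F [ 6.1326 -4.1833 -9.1896] Mx -0.92 tau -0.464 q7 -2.28
```

apply_moves(
  steps=[
    [0, -0.09, -0.11, 0],
    [0, -0.18, -0.21, 0],
    [0, -0.27, -0.31, 0],
    [0, -0.37, -0.41, 0],
    [0, -0.47, -0.51, 0],
    [0, -0.57, -0.6, 0],
    [0, -0.68, -0.69, 0],
    [0, -0.78, -0.77, 0],
    [0, -0.89, -0.86, 0],
    [0, -1.01, -0.94, 0],
  ],
)

```text
clock: 11.43
position: [0.5513, -0.0373, 0.1446]
tool_rot: [3.135, 0.001, -0.497]
force: [-11.3, -24.3, 6.9]
grip_width: 0.0107
```

```bash
python3 ob.py -1
```

```text
-1 11.43 [ 33.2427 -31.168   38.051 ] th 0.686 F [  1.7012 -26.7641   6.9244] Mx -5.811 tau -0.803 q7 -2.29
```

apply_moves(
  steps=[
    [0, -0.12, -0.08, 0],
    [0, -0.23, -0.15, 0],
    [0, -0.35, -0.22, 0],
    [0, -0.47, -0.28, 0],
    [0, -0.6, -0.35, 0],
    [0, -0.72, -0.4, 0],
    [0, -0.85, -0.46, 0],
    [0, -0.98, -0.51, 0],
    [0, -1.11, -0.56, 0],
    [0, -1.24, -0.6, 0],
  ],
)

```text
clock: 12.27
position: [0.5561, -0.0296, 0.152]
tool_rot: [3.131, 0.0, -0.499]
force: [-31.2, -39.8, 49.1]
grip_width: 0.0107
```

```bash
python3 ob.py -1
```

```text
-1 12.27 [ 33.8041 -22.1911  45.5124] th 0.454 F [ -8.4254 -49.8891  49.1165] Mx -10.963 tau -1.181 q7 -2.3
```

apply_moves(
  steps=[
    [0, -0.13, -0.04, 0],
    [0, -0.27, -0.07, 0],
    [0, -0.4, -0.1, 0],
    [0, -0.54, -0.13, 0],
    [0, -0.67, -0.15, 0],
    [0, -0.81, -0.17, 0],
    [0, -0.95, -0.19, 0],
    [0, -1.08, -0.2, 0],
    [0, -1.22, -0.2, 0],
    [0, -1.36, -0.21, 0],
  ],
)

```text
clock: 13.1
position: [0.5665, -0.0121, 0.1552]
tool_rot: [3.141, -0.004, -0.495]
force: [-7.8, -10.3, 35.2]
grip_width: 0.0104
```

```bash
python3 ob.py -1
```

```text
-1 13.1 [34.5507 -1.8411 48.718 ] th 0.038 F [ -1.8972 -12.7486  35.1978] Mx -2.744 tau -0.556 q7 -2.32
```

```bash
python3 - <<'E'
from h import *
np.set_printoptions(precision=4,suppress=True)
f=cams.grab_frame('wrist');g=cams.grab_frame('side')
s=telemetry.observe();print(s['position'],s['tool_rot'],s['force'],s['moment'])
a=cv2.resize(f['color'][60:340,120:400],None,fx=1.6,fy=1.6);b=cv2.resize(g['color'][110:250,170:300],(448*130//140,448))
cv2.imwrite('pics/w4.png',cv2.cvtColor(np.hstack([a[:448],b[:448]]),cv2.COLOR_RGB2BGR)[:, :800])
E
```

```text
[ 0.5667 -0.0117  0.1553] [ 3.1411 -0.0042 -0.4949] [-5.8702 -9.7671 35.2233] [-2.0575  1.3438  0.0179]
```

View pics/w4.png

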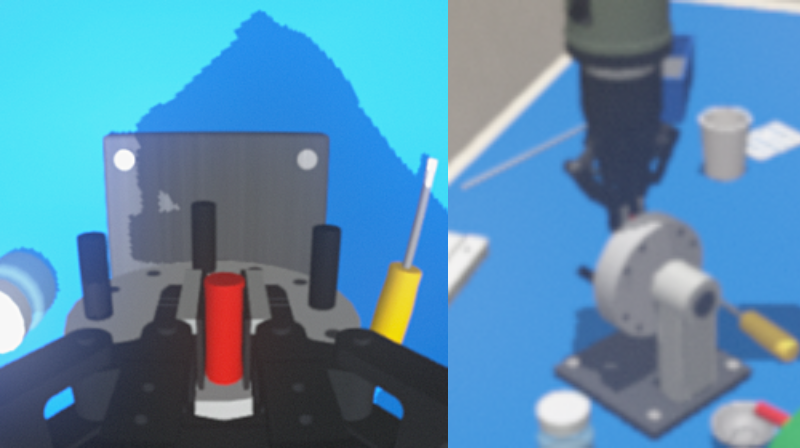

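apply_moves(
  steps=[
    [0, 0, 0, 0],
    [0, 0, 0, 0],
    [0, 0, 0, 0],
    [0, 0.14, 0, 0],
    [0, 0.28, 0.01, 0],
    [0, 0.41, 0.02, 0],
    [0, 0.55, 0.03, 0],
    [0, 0.69, 0.05, 0],
    [0, 0.82, 0.07, 0],
    [0, 0.96, 0.1, 0],
  ],
  claw=0.8,
)

```text
clock: 14.03
position: [0.561, -0.0182, 0.1518]
tool_rot: [-3.141, -0.0, -0.493]
force: [1.6, 3.5, 1.0]
grip_width: 0.0169
```

```bash
python3 ob.py 1; python3 arc.py .21 .96 .25;python3 arc.py .96 -.96 .32
```

```text
1 14.03 [32.6642 -9.8246 45.2782] th 0.214 F [-0.2726  3.8064  1.0108] Mx 0.585 tau 0.182 q7 -2.31
0.21 0.46 [[0, 0.11, 0.03, 0], [0, 0.22, 0.05, 0], [0, 0.33, 0.08, 0], [0, 0.44, 0.12, 0], [0, 0.55, 0.15, 0], [0, 0.66, 0.19, 0], [0, 0.77, 0.24, 0], [0, 0.87, 0.28, 0], [0, 0.98, 0.33, 0], [0, 1.08, 0.38, 0]]
0.46 0.71 [[0, 0.1, 0.05, 0], [0, 0.2, 0.11, 0], [0, 0.3, 0.16, 0], [0, 0.4, 0.22, 0], [0, 0.5, 0.29, 0], [0, 0.59, 0.35, 0], [0, 0.69, 0.42, 0], [0, 0.78, 0.49, 0], [0, 0.87, 0.56, 0], [0, 0.96, 0.63, 0]]
0.71 0.96 [[0, 0.09, 0.08, 0], [0, 0.17, 0.15, 0], [0, 0.25, 0.23, 0], [0, 0.33, 0.32, 0], [0, 0.41, 0.4, 0], [0, 0.49, 0.49, 0], [0, 0.56, 0.58, 0], [0, 0.63, 0.67, 0], [0, 0.7, 0.76, 0], [0, 0.77, 0.85, 0]]
0.96 0.64 [[0, -0.09, -0.12, 0], [0, -0.18, -0.24, 0], [0, -0.27, -0.35, 0], [0, -0.37, -0.46, 0], [0, -0.47, -0.57, 0], [0, -0.57, -0.67, 0], [0, -0.68, -0.77, 0], [0, -0.79, -0.87, 0], [0, -0.9, -0.96, 0], [0, -1.02, -1.05, 0]]
0.64 0.32 [[0, -0.12, -0.09, 0], [0, -0.24, -0.17, 0], [0, -0.37, -0.25, 0], [0, -0.49, -0.32, 0], [0, -0.62, -0.39, 0], [0, -0.75, -0.46, 0], [0
[... 275 characters left out ...]
1.3, -0.23, 0], [0, -1.45, -0.23, 0]]
0.0 -0.32 [[0, -0.15, 0.0, 0], [0, -0.29, 0.01, 0], [0, -0.44, 0.02, 0], [0, -0.59, 0.04, 0], [0, -0.73, 0.06, 0], [0, -0.88, 0.08, 0], [0, -1.02, 0.11, 0], [0, -1.16, 0.15, 0], [0, -1.31, 0.19, 0], [0, -1.45, 0.23, 0]]
-0.32 -0.64 [[0, -0.14, 0.05, 0], [0, -0.28, 0.1, 0], [0, -0.41, 0.16, 0], [0, -0.55, 0.22, 0], [0, -0.68, 0.29, 0], [0, -0.81, 0.36, 0], [0, -0.93, 0.43, 0], [0, -1.06, 0.51, 0], [0, -1.18, 0.59, 0], [0, -1.3, 0.68, 0]]
-0.64 -0.96 [[0, -0.12, 0.09, 0], [0, -0.23, 0.18, 0], [0, -0.34, 0.28, 0], [0, -0.45, 0.38, 0], [0, -0.55, 0.48, 0], [0, -0.65, 0.59, 0], [0, -0.75, 0.7, 0], [0, -0.84, 0.82, 0], [0, -0.93, 0.93, 0], [0, -1.02, 1.05, 0]]
```

apply_moves(
  steps=[
    [0, 0.11, 0.03, 0],
    [0, 0.22, 0.05, 0],
    [0, 0.33, 0.08, 0],
    [0, 0.44, 0.12, 0],
    [0, 0.55, 0.15, 0],
    [0, 0.66, 0.19, 0],
    [0, 0.77, 0.24, 0],
    [0, 0.87, 0.28, 0],
    [0, 0.98, 0.33, 0],
    [0, 1.08, 0.38, 0],
  ],
)

```text
clock: 14.87
position: [0.5557, -0.0279, 0.1478]
tool_rot: [3.142, 0.0, -0.493]
force: [0.9, 2.3, 0.6]
grip_width: 0.0172
```

```bash
python3 ob.py 1
```

```text
1 14.87 [ 32.644  -20.8504  41.3442] th 0.467 F [-0.3043  2.4819  0.6138] Mx 0.477 tau 0.115 q7 -2.29
```

apply_moves(
  steps=[
    [0, 0.1, 0.05, 0],
    [0, 0.2, 0.11, 0],
    [0, 0.3, 0.16, 0],
    [0, 0.4, 0.22, 0],
    [0, 0.5, 0.29, 0],
    [0, 0.59, 0.35, 0],
    [0, 0.69, 0.42, 0],
    [0, 0.78, 0.49, 0],
    [0, 0.87, 0.56, 0],
    [0, 0.96, 0.63, 0],
  ],
)

```text
clock: 15.7
position: [0.5512, -0.0363, 0.1415]
tool_rot: [-3.142, -0.0, -0.493]
force: [1.0, 1.9, 1.4]
grip_width: 0.0171
```

```bash
python3 ob.py 1
```

```text
1 15.7 [ 32.7133 -30.3745  35.0299] th 0.714 F [-0.0696  2.179   1.3785] Mx 0.446 tau 0.118 q7 -2.28
```

apply_moves(
  steps=[
    [0, 0.09, 0.08, 0],
    [0, 0.17, 0.15, 0],
    [0, 0.25, 0.23, 0],
    [0, 0.33, 0.32, 0],
    [0, 0.41, 0.4, 0],
    [0, 0.49, 0.49, 0],
    [0, 0.56, 0.58, 0],
    [0, 0.63, 0.67, 0],
    [0, 0.7, 0.76, 0],
    [0, 0.77, 0.85, 0],
  ],
)

```text
clock: 16.53
position: [0.5476, -0.0431, 0.133]
tool_rot: [-3.142, 0.0, -0.493]
force: [1.9, 2.0, 1.6]
grip_width: 0.017
```

```bash
python3 ob.py 1
```

```text
1 16.53 [ 32.7347 -38.0623  26.523 ] th 0.962 F [0.7039 2.6939 1.592 ] Mx 0.496 tau 0.132 q7 -2.28
```

apply_moves(
  steps=[
    [0, -0.09, -0.12, 0],
    [0, -0.18, -0.24, 0],
    [0, -0.27, -0.35, 0],
    [0, -0.37, -0.46, 0],
    [0, -0.47, -0.57, 0],
    [0, -0.57, -0.67, 0],
    [0, -0.68, -0.77, 0],
    [0, -0.79, -0.87, 0],
    [0, -0.9, -0.96, 0],
    [0, -1.02, -1.05, 0],
  ],
)

```text
clock: 17.37
position: [0.5512, -0.0362, 0.1433]
tool_rot: [3.138, 0.001, -0.495]
force: [-7.9, -13.5, 2.8]
grip_width: 0.0171
```

```bash
python3 ob.py -1
```

```text
-1 17.37 [ 32.6208 -30.3058  36.784 ] th 0.689 F [ -0.5102 -15.6425   2.8118] Mx -3.351 tau -0.49 q7 -2.29
```

apply_moves(
  steps=[
    [0, -0.12, -0.09, 0],
    [0, -0.24, -0.17, 0],
    [0, -0.37, -0.25, 0],
    [0, -0.49, -0.32, 0],
    [0, -0.62, -0.39, 0],
    [0, -0.75, -0.46, 0],
    [0, -0.89, -0.52, 0],
    [0, -1.02, -0.58, 0],
    [0, -1.16, -0.63, 0],
    [0, -1.3, -0.68, 0],
  ],
)

```text
clock: 18.2
position: [0.5549, -0.0298, 0.1508]
tool_rot: [3.13, 0.003, -0.499]
force: [-30.8, -38.9, 40.1]
grip_width: 0.0174
```

```bash
python3 ob.py -1
```

```text
-1 18.2 [ 32.7996 -22.8907  44.3085] th 0.477 F [ -8.4692 -48.8677  40.0834] Mx -10.992 tau -1.248 q7 -2.3
```

```bash
python3 arc.py .32 1.24 .23
```

```text
0.32 0.55 [[0, 0.1, 0.03, 0], [0, 0.2, 0.07, 0], [0, 0.3, 0.11, 0], [0, 0.4, 0.15, 0], [0, 0.49, 0.19, 0], [0, 0.59, 0.24, 0], [0, 0.68, 0.29, 0], [0, 0.77, 0.34, 0], [0, 0.87, 0.39, 0], [0, 0.96, 0.44, 0]]
0.55 0.78 [[0, 0.09, 0.06, 0], [0, 0.18, 0.11, 0], [0, 0.26, 0.18, 0], [0, 0.35, 0.24, 0], [0, 0.43, 0.3, 0], [0, 0.52, 0.37, 0], [0, 0.6, 0.44, 0], [0, 0.68, 0.51, 0], [0, 0.75, 0.58, 0], [0, 0.83, 0.65, 0]]
0.78 1.01 [[0, 0.07, 0.08, 0], [0, 0.15, 0.15, 0], [0, 0.22, 0.23, 0], [0, 0.29, 0.31, 0], [0, 0.35, 0.39, 0], [0, 0.42, 0.48, 0], [0, 0.48, 0.56, 0], [0, 0.54, 0.65, 0], [0, 0.6, 0.73, 0], [0, 0.66, 0.82, 0]]
1.01 1.24 [[0, 0.06, 0.09, 0], [0, 0.11, 0.18, 0], [0, 0.16, 0.27, 0], [0, 0.21, 0.37, 0], [0, 0.26, 0.46, 0], [0, 0.3, 0.56, 0], [0, 0.34, 0.66, 0], [0, 0.38, 0.75, 0], [0, 0.42, 0.85, 0], [0, 0.46, 0.95, 0]]
```

apply_moves(
  steps=[
    [0, 0.3, 0.1, 0],
    [0, 0.6, 0.24, 0],
    [0, 0.87, 0.39, 0],
    [0, 1.05, 0.5, 0],
    [0, 1.22, 0.62, 0],
    [0, 1.39, 0.74, 0],
    [0, 1.5, 0.82, 0],
    [0, 1.6, 0.91, 0],
    [0, 1.7, 1.0, 0],
    [0, 1.79, 1.09, 0],
  ],
)

```text
clock: 19.03
position: [0.5502, -0.0382, 0.1395]
tool_rot: [-3.141, -0.0, -0.493]
force: [-0.2, 2.2, 0.6]
grip_width: 0.0171
```

```bash
python3 ob.py 1
```

```text
1 19.03 [ 32.7347 -32.535   32.9834] th 0.779 F [-1.2827  1.8434  0.5533] Mx 0.433 tau 0.079 q7 -2.28
```

apply_moves(
  steps=[
    [0, 0.07, 0.08, 0],
    [0, 0.15, 0.15, 0],
    [0, 0.22, 0.23, 0],
    [0, 0.29, 0.31, 0],
    [0, 0.35, 0.39, 0],
    [0, 0.42, 0.48, 0],
    [0, 0.48, 0.56, 0],
    [0, 0.54, 0.65, 0],
    [0, 0.6, 0.73, 0],
    [0, 0.66, 0.82, 0],
  ],
)

```text
clock: 19.87
position: [0.547, -0.0442, 0.1312]
tool_rot: [-3.142, -0.0, -0.493]
force: [1.4, 1.8, 1.2]
grip_width: 0.0172
```

```bash
python3 ob.py 1
```

```text
1 19.87 [ 32.7544 -39.3429  24.7402] th 1.009 F [0.3785 2.2984 1.2218] Mx 0.453 tau 0.105 q7 -2.28
```

apply_moves(
  steps=[
    [0, 0.06, 0.09, 0],
    [0, 0.11, 0.18, 0],
    [0, 0.16, 0.27, 0],
    [0, 0.21, 0.37, 0],
    [0, 0.26, 0.46, 0],
    [0, 0.3, 0.56, 0],
    [0, 0.34, 0.66, 0],
    [0, 0.38, 0.75, 0],
    [0, 0.42, 0.85, 0],
    [0, 0.46, 0.95, 0],
  ],
)

```text
clock: 20.7
position: [0.5448, -0.0482, 0.1217]
tool_rot: [-3.141, -0.0, -0.493]
force: [2.4, 2.5, 1.9]
grip_width: 0.017
```

```bash
python3 ob.py 1
```

```text
1 20.7 [ 32.7787 -43.8662  15.2379] th 1.236 F [0.9237 3.3642 1.9029] Mx 0.636 tau 0.135 q7 -2.27
```

apply_moves(
  steps=[
    [0, -0.2, 0, 0],
    [0, -0.2, 0, 0],
    [0, -0.2, -3, 0],
    [0, -0.2, -6, 0],
    [0, -3.2, -6.5, 0],
    [0, -6.2, -6.5, 0],
    [0, -6.4, -6, 0],
    [0, -6.4, -6, 0],
    [0, -6.4, -4, 0],
    [0, -6.4, -3.5, 0],
  ],
  claw=0.7,
)

```text
clock: 21.53
position: [0.5739, 0.0072, 0.1549]
tool_rot: [3.14, 0.002, -0.494]
force: [-1.0, -0.6, 0.1]
grip_width: 0.0254
```

```bash
python3 - <<'E'
from h import *
np.set_printoptions(precision=4,suppress=True)
f=cams.grab_frame('wrist')
cv2.imwrite('pics/w5.png',cv2.resize(cv2.cvtColor(f['color'][60:384,120:400],cv2.COLOR_RGB2BGR),None,fx=1.8,fy=1.8))
E
python3 ob.py 0
```

```text
0 21.58 [31.6539 18.4538 48.2176] th -0.366 F [-1.2519 -0.129  -1.2027] Mx -0.047 tau 0.016 q7 -2.35
```

View pics/w5.png

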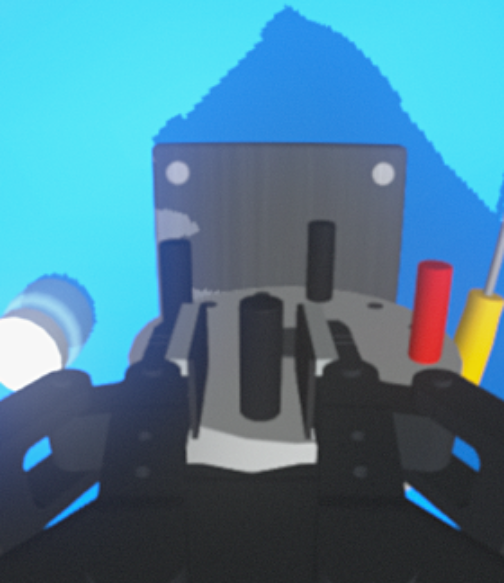

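apply_moves(
  steps=[
    [0, 0.4, 0.5, 0],
    [0, 0.8, 0.9, 0],
    [0, 0.8, 0.9, 0],
    [0, 1.0, 0.9, 0],
    [0, 1.15, 0.88, 0],
    [0, 1.25, 0.86, 0],
    [0, 1.33, 0.84, 0],
    [0, 1.41, 0.82, 0],
    [0, 1.48, 0.8, 0],
    [0, 1.55, 0.78, 0],
  ],
)

```text
clock: 22.42
position: [0.568, -0.0054, 0.1492]
tool_rot: [-3.141, -0.0, -0.493]
force: [1.2, 2.3, 2.8]
grip_width: 0.0256
```

```bash
python3 ob.py 2
```

```text
2 22.42 [32.6577  4.8018 42.7257] th -0.112 F [-0.0665  2.5725  2.7805] Mx 0.762 tau 0.097 q7 -2.34
```

apply_moves(
  steps=[
    [0, 0.11, -0.05, 0],
    [0, 0.23, -0.1, 0],
    [0, 0.34, -0.15, 0],
    [0, 0.45, -0.2, 0],
    [0, 0.57, -0.25, 0],
    [0, 0.68, -0.3, 0],
    [0, 0.8, -0.35, 0],
    [0, 0.91, -0.4, 0],
    [0, 1.02, -0.45, 0],
    [0, 1.14, -0.5, 0],
  ],
)

```text
clock: 23.25
position: [0.5623, -0.0155, 0.154]
tool_rot: [-3.142, 0.0, -0.493]
force: [1.3, 2.3, -2.2]
grip_width: 0.0255
```

```bash
python3 ob.py 2
```

```text
2 23.25 [32.5117 -6.838  47.517 ] th 0.143 F [ 0.0527  2.6863 -2.2167] Mx 0.585 tau 0.112 q7 -2.32
```

apply_moves(
  steps=[
    [0, 0.11, 0, 0],
    [0, 0.23, 0.01, 0],
    [0, 0.34, 0.02, 0],
    [0, 0.46, 0.03, 0],
    [0, 0.57, 0.04, 0],
    [0, 0.69, 0.05, 0],
    [0, 0.8, 0.07, 0],
    [0, 0.92, 0.09, 0],
    [0, 1.03, 0.12, 0],
    [0, 1.14, 0.14, 0],
  ],
)

```text
clock: 24.08
position: [0.557, -0.0257, 0.1526]
tool_rot: [-3.141, -0.0, -0.493]
force: [2.2, 2.9, 2.9]
grip_width: 0.026
```

```bash
python3 ob.py 2
```

```text
2 24.08 [ 32.7387 -18.3     46.1187] th 0.378 F [0.5643 3.5864 2.8926] Mx 0.658 tau 0.218 q7 -2.3
```

apply_moves(
  steps=[
    [0, 0.11, 0.03, 0],
    [0, 0.22, 0.07, 0],
    [0, 0.33, 0.1, 0],
    [0, 0.44, 0.14, 0],
    [0, 0.55, 0.18, 0],
    [0, 0.65, 0.23, 0],
    [0, 0.76, 0.27, 0],
    [0, 0.86, 0.32, 0],
    [0, 0.97, 0.37, 0],
    [0, 1.07, 0.42, 0],
  ],
)

```text
clock: 24.92
position: [0.5519, -0.0351, 0.1484]
tool_rot: [-3.142, 0.0, -0.493]
force: [1.1, 2.9, 1.8]
grip_width: 0.0257
```

```bash
python3 ob.py 2
```

```text
2 24.92 [ 32.6828 -28.9988  41.8543] th 0.606 F [-0.4262  3.0196  1.8   ] Mx 0.772 tau 0.179 q7 -2.29
```

apply_moves(
  steps=[
    [0, 0.1, 0.06, 0],
    [0, 0.2, 0.12, 0],
    [0, 0.29, 0.18, 0],
    [0, 0.39, 0.25, 0],
    [0, 0.48, 0.31, 0],
    [0, 0.57, 0.38, 0],
    [0, 0.67, 0.45, 0],
    [0, 0.76, 0.52, 0],
    [0, 0.84, 0.6, 0],
    [0, 0.93, 0.67, 0],
  ],
)

```text
clock: 25.75
position: [0.5475, -0.0432, 0.1416]
tool_rot: [-3.141, -0.0, -0.493]
force: [2.4, 4.3, 1.9]
grip_width: 0.0257
```

```bash
python3 ob.py 2
```

```text
2 25.75 [ 32.7219 -38.1852  35.1319] th 0.827 F [0.0401 4.9515 1.9421] Mx 1.053 tau 0.248 q7 -2.27
```

apply_moves(
  steps=[
    [0, 0.08, 0.08, 0],
    [0, 0.16, 0.16, 0],
    [0, 0.24, 0.25, 0],
    [0, 0.31, 0.33, 0],
    [0, 0.39, 0.42, 0],
    [0, 0.46, 0.51, 0],
    [0, 0.53, 0.6, 0],
    [0, 0.6, 0.69, 0],
    [0, 0.67, 0.78, 0],
    [0, 0.74, 0.88, 0],
  ],
)

```text
clock: 26.58
position: [0.5441, -0.0496, 0.1329]
tool_rot: [-3.141, -0.0, -0.493]
force: [2.2, 5.9, 3.0]
grip_width: 0.0255
```

```bash
python3 ob.py 2
cat > fit.py <<'E'
from rd import *
from scipy.optimize import least_squares
# mode: 1 red fwd claw .8 ; 2 B fwd ; 3 C fwd ; -2 B back etc
L=.222; rows=[]
for l in open('mv.jsonl'):
    v=json.loads(l);m=v[0];p=np.array(v[1:4])*1e3;F=v[4:7];M=v[7:10]
    if m<1 and m>-2: continue
    h=8.5 if m==1 else 12.8
    sg=np.sign(m); off={1:0,2:np.pi/2,3:np.pi,4:1.5*np.pi}[abs(m)]
    yp=p[1]+sg*(h-6);yc=p[1]+sg*h
    t=np.arcsin(-yp/46);z=46*np.cos(t)
    Fy=(F[1]+M[0]/L)/2
    tau=(-yc*F[2]+z*Fy)/1e3
    rows.append((sg,t+off,tau,tau-sg*.22)); print(m,'th %.3f tau %.3f g %.3f'%(t+off,tau,-(tau-sg*.22)))
r=np.array(rows)
def res(x): return np.r_[(r[:,2]-.22*r[:,0]*1+x[0]*np.sin(r[:,1]+x[1]))/.025,(x[0]-.125)/.012]
o=least_squares(res,[.12,.9]);c=np.linalg.inv(o.jac.T@o.jac)
print('A %.3f phi %.3f +- %.3f rms %.2f target th %.3f'%(o.x[0],o.x[1],c[1,1]**.5,(o.fun**2).mean()**.5,np.pi-o.x[1]))
E
python3 fit.py
```

```text
2 26.58 [ 32.8052 -45.41    26.3608] th 1.045 F [-0.9064  6.2064  3.0476] Mx 1.4 tau 0.302 q7 -2.27
1 th 0.160 tau 0.148 g 0.072
1 th 0.410 tau 0.105 g 0.115
1 th 0.651 tau 0.107 g 0.113
1 th 0.884 tau 0.119 g 0.101
1 th 0.711 tau 0.079 g 0.141
1 th 0.929 tau 0.097 g 0.123
1 th 1.118 tau 0.130 g 0.090
2 th 1.316 tau 0.085 g 0.135
2 th 1.572 tau 0.136 g 0.084
2 th 1.823 tau 0.162 g 0.058
2 th 2.074 tau 0.160 g 0.060
2 th 2.322 tau 0.212 g 0.008
2 th 2.567 tau 0.256 g -0.036
A 0.121 phi 0.726 +- 0.094 rms 0.65 target th 2.416
```

apply_moves(
  steps=[
    [0, -0.5, 0.49, 0],
    [0, -1.2, 0.49, 0],
    [0, -1.3, 0.45, 0],
    [0, -1.38, 0.32, 0],
    [0, -1.47, 0.2, 0],
    [0, -1.56, 0.07, 0],
    [0, -1.65, -0.06, 0],
    [0, -1.74, -0.19, 0],
    [0, -1.83, -0.31, 0],
    [0, -1.92, -0.44, 0],
  ],
)

```text
clock: 27.42
position: [0.5522, -0.0341, 0.1373]
tool_rot: [3.14, 0.001, -0.494]
force: [-6.1, -7.4, 0.6]
grip_width: 0.0256
```

```bash
python3 ob.py -2
```

```text
-2 27.42 [ 32.53   -27.9051  30.8018] th 0.736 F [-1.8315 -9.3696  0.5736] Mx -1.845 tau -0.273 q7 -2.29
```

apply_moves(
  steps=[
    [0, -0.08, -0.11, 0],
    [0, -0.17, -0.22, 0],
    [0, -0.25, -0.32, 0],
    [0, -0.34, -0.42, 0],
    [0, -0.43, -0.52, 0],
    [0, -0.52, -0.62, 0],
    [0, -0.61, -0.71, 0],
    [0, -0.71, -0.8, 0],
    [0, -0.8, -0.89, 0],
    [0, -0.9, -0.97, 0],
  ],
)

```text
clock: 28.25
position: [0.556, -0.0271, 0.1472]
tool_rot: [3.138, 0.001, -0.495]
force: [-10.5, -11.9, 8.8]
grip_width: 0.0258
```

```bash
python3 ob.py -2; python3 fit.py | tail -3
```

```text
-2 28.25 [ 32.553  -20.0098  40.6789] th 0.457 F [ -3.5335 -15.414    8.8209] Mx -3.461 tau -0.451 q7 -2.3
-2 th 2.426 tau -0.244 g 0.024
-2 th 2.193 tau -0.290 g 0.070
A 0.121 phi 0.643 +- 0.080 rms 0.74 target th 2.498
```

apply_moves(
  steps=[
    [0, 0.3, 0, 0],
    [0, 0.6, 0, 0],
    [0, 0.96, 0.1, 0],
    [0, 0.96, 0.3, 0],
    [0, 0.96, 0.3, 0],
    [0, 0.96, 0.3, 0],
    [0, 0.96, 0.3, 0],
    [0, 0.96, 0.3, 0],
    [0, 0.96, 0.3, 0],
    [0, 0.96, 0.3, 0],
  ],
)

```text
clock: 29.08
position: [0.5528, -0.0332, 0.144]
tool_rot: [-3.142, 0.0, -0.493]
force: [0.8, -0.2, 0.5]
grip_width: 0.0257
```

```bash
python3 rd.py 12 free; cp mv.jsonl mv_bak.jsonl
```

```text
free t 29.68 w 0.0258 stand pos(mm) [ 32.6876 -26.9883  37.5072] F [ 0.1083 -0.0442  0.1156] M [ 0.0033 -0.0064  0.009 ] sd [0.3521 0.3512 0.51   0.0306 0.0282 0.022 ]
```

```bash
cat > fit.py <<'E'
from rd import *
from scipy.optimize import least_squares
L0=.212; rows=[]
for l in open('mv.jsonl'):
    v=json.loads(l);m=v[0];p=np.array(v[1:4])*1e3;F=v[4:7];M=v[7:10]
    if -2<m<1: continue
    h=8.5 if m==1 else 12.8
    sg=np.sign(m); off={1:0,2:np.pi/2,3:np.pi}[abs(m)]
    yp=p[1]+sg*(h-6);yc=p[1]+sg*h
    t=np.arcsin(-yp/46);z=46*np.cos(t)
    Fm=(M[0]-sg*h/1e3*F[2])/(L0+(p[2]-z)/1e3); Fy=.85*Fm+.15*F[1]
    tau=(-yc*F[2]+z*Fy)/1e3
    sig=np.hypot(.5*yc/1e3,.007)+.004+.15*abs(tau-sg*.22)*(m<0)
    rows.append((sg,t+off,tau,sig)); print(m,'th %.3f Fy %.2f %.2f tau %.3f g %.3f sig %.3f'%(t+off,F[1],Fm,tau,-(tau-sg*.22),sig))
r=np.array(rows)
def res(x): return np.r_[(r[:,2]-x[2]*r[:,0]+x[0]*np.sin(r[:,1]+x[1]))/r[:,3],(x[0]-.125)/.012,(x[2]-.22)/.006]
o=least_squares(res,[.12,.9,.22]);c=np.linalg.inv(o.jac.T@o.jac)
print(o.x,'phi +- %.3f rms %.2f target th %.3f'%(c[1,1]**.5,(o.fun**2).mean()**.5,np.pi-o.x[1]))
E
python3 fit.py
```

```text
1 th 0.160 Fy 3.81 2.72 tau 0.132 g 0.088 sig 0.011
1 th 0.410 Fy 2.48 2.23 tau 0.103 g 0.117 sig 0.013
1 th 0.651 Fy 2.18 2.06 tau 0.106 g 0.114 sig 0.017
1 th 0.884 Fy 2.69 2.31 tau 0.116 g 0.104 sig 0.020
1 th 0.711 Fy 1.84 2.04 tau 0.083 g 0.137 sig 0.018
1 th 0.929 Fy 2.30 2.12 tau 0.097 g 0.123 sig 0.021
1 th 1.118 Fy 3.36 2.99 tau 0.129 g 0.091 sig 0.023
2 th 1.316 Fy 2.57 3.46 tau 0.099 g 0.121 sig 0.015
2 th 1.572 Fy 2.69 2.87 tau 0.144 g 0.076 sig 0.012
2 th 1.823 Fy 3.59 2.91 tau 0.150 g 0.070 sig 0.012
2 th 2.074 Fy 3.02 3.51 tau 0.167 g 0.053 sig 0.015
2 th 2.322 Fy 4.95 4.81 tau 0.212 g 0.008 sig 0.018
2 th 2.567 Fy 6.21 6.38 tau 0.258 g -0.038 sig 0.022
-2 th 2.426 Fy -9.37 -8.65 tau -0.241 g 0.021 sig 0.029
-2 th 2.193 Fy -15.41 -15.55 tau -0.291 g 0.071 sig 0.033
[0.1242 0.7037 0.2236] phi +- 0.053 rms 0.74 target th 2.438
```

apply_moves(
  steps=[
    [0, 0.3, 0, 0],
    [0, 0.6, 0, 0],
    [0, 0.66, 0, 0],
    [0, 0.7, 0.03, 0],
    [0, 0.74, 0.07, 0],
    [0, 0.78, 0.1, 0],
    [0, 0.82, 0.13, 0],
    [0, 0.86, 0.17, 0],
    [0, 0.9, 0.2, 0],
    [0, 0.94, 0.23, 0],
  ],
)

```text
clock: 30.52
position: [0.5486, -0.0415, 0.1417]
tool_rot: [-3.141, -0.0, -0.493]
force: [3.7, 3.7, 2.1]
grip_width: 0.0257
```

```bash
python3 ob.py 2
```

```text
2 30.52 [ 32.8655 -36.2162  35.2443] th 0.799 F [1.4843 5.0691 2.1057] Mx 1.06 tau 0.255 q7 -2.28
```

apply_moves(
  steps=[
    [0, 0.03, 0.02, 0],
    [0, 0.06, 0.05, 0],
    [0, 0.09, 0.07, 0],
    [0, 0.11, 0.1, 0],
    [0, 0.14, 0.12, 0],
    [0, 0.17, 0.15, 0],
    [0, 0.19, 0.17, 0],
    [0, 0.22, 0.2, 0],
    [0, 0.25, 0.22, 0],
    [0, 0.27, 0.25, 0],
  ],
)

```text
clock: 31.35
position: [0.5472, -0.044, 0.1393]
tool_rot: [-3.141, -0.0, -0.493]
force: [3.2, 3.1, 3.4]
grip_width: 0.0256
```

```bash
python3 ob.py 2
```

```text
2 31.35 [ 32.8365 -39.0704  32.7505] th 0.873 F [1.3192 4.2004 3.4152] Mx 0.955 tau 0.271 q7 -2.27
```

apply_moves(
  steps=[
    [0, 0.03, 0.03, 0],
    [0, 0.05, 0.05, 0],
    [0, 0.08, 0.08, 0],
    [0, 0.1, 0.11, 0],
    [0, 0.13, 0.13, 0],
    [0, 0.15, 0.16, 0],
    [0, 0.18, 0.19, 0],
    [0, 0.2, 0.22, 0],
    [0, 0.23, 0.24, 0],
    [0, 0.25, 0.27, 0],
  ],
)

```text
clock: 32.18
position: [0.5459, -0.0462, 0.1365]
tool_rot: [-3.141, -0.0, -0.493]
force: [3.1, 3.8, 3.8]
grip_width: 0.0258
```

```bash
python3 ob.py 2;python3 fit.py|tail -4
```

```text
2 32.18 [ 32.7548 -41.5567  29.9674] th 0.946 F [0.9124 4.7742 3.8084] Mx 1.041 tau 0.301 q7 -2.27
2 th 2.265 Fy 5.07 4.88 tau 0.223 g -0.003 sig 0.018
2 th 2.348 Fy 4.20 4.30 tau 0.230 g -0.010 sig 0.019
2 th 2.427 Fy 4.77 4.69 tau 0.251 g -0.031 sig 0.020
[0.1262 0.7415 0.2254] phi +- 0.047 rms 0.79 target th 2.400
```

apply_moves(
  steps=[
    [0, 0.04, 0.04, 0],
    [0, 0.07, 0.08, 0],
    [0, 0.11, 0.13, 0],
    [0, 0.14, 0.17, 0],
    [0, 0.17, 0.22, 0],
    [0, 0.2, 0.26, 0],
    [0, 0.24, 0.31, 0],
    [0, 0.27, 0.35, 0],
    [0, 0.3, 0.4, 0],
    [0, 0.33, 0.44, 0],
  ],
)

```text
clock: 33.02
position: [0.5444, -0.049, 0.1321]
tool_rot: [-3.141, -0.0, -0.493]
force: [3.7, 3.8, 2.9]
grip_width: 0.0254
```

```bash
python3 ob.py 2
```

```text
2 33.02 [ 32.7561 -44.7688  25.6233] th 1.051 F [1.4804 5.1061 2.9426] Mx 1.202 tau 0.263 q7 -2.27
```

apply_moves(
  steps=[
    [0, -0.6, 0, 0],
    [0, -0.6, -2.5, 0],
    [0, -0.6, -5.5, 0],
    [0, -3.7, -5.5, 0],
    [0, -6.9, -5.5, 0],
    [0, -7.06, -5.3, 0],
    [0, -7.06, -4.5, 0],
    [0, -7.06, -3, 0],
    [0, -7.06, -1.5, 0],
    [0, -7.06, -1.24, 0],
  ],
)

```text
clock: 33.85
position: [0.5758, 0.0119, 0.1416]
tool_rot: [3.138, 0.004, -0.494]
force: [0.6, -0.2, -0.8]
grip_width: 0.0255
```

```bash
python3 - <<'E'
from h import *
f=cams.grab_frame('wrist')
cv2.imwrite('pics/w6.png',cv2.resize(cv2.cvtColor(f['color'][60:384,120:400],cv2.COLOR_RGB2BGR),None,fx=1.8,fy=1.8))
E
python3 ob.py 0; python3 fit.py|tail -2
```

```text
0 33.9 [31.5226 23.9791 35.8528] th -0.589 F [-0.1967 -0.7276 -1.4253] Mx 0.011 tau 0.008 q7 -2.37
2 th 2.542 Fy 5.11 5.50 tau 0.235 g -0.015 sig 0.021
[0.1259 0.7386 0.2252] phi +- 0.047 rms 0.77 target th 2.403
```

View pics/w6.png

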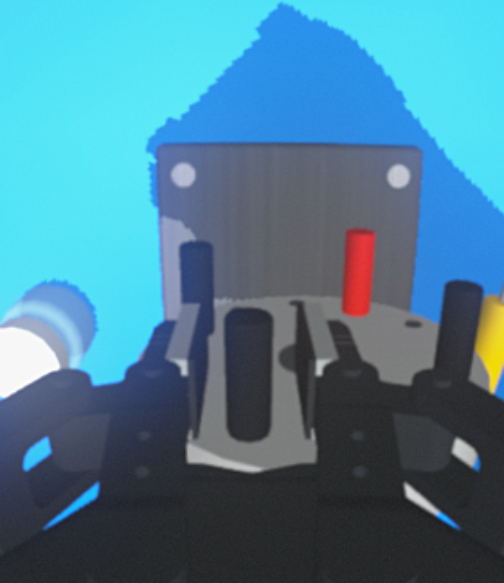

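apply_moves(
  steps=[
    [0, -0.3, 0, 0],
    [0, -0.64, 0, 0],
    [0, -0.7, 0.01, 0],
    [0, -0.75, 0.04, 0],
    [0, -0.8, 0.08, 0],
    [0, -0.84, 0.11, 0],
    [0, -0.88, 0.14, 0],
    [0, -0.92, 0.17, 0],
    [0, -0.97, 0.2, 0],
    [0, -1.01, 0.22, 0],
  ],
)

```text
clock: 34.73
position: [0.5827, 0.022, 0.1423]
tool_rot: [-3.142, -0.0, -0.493]
force: [-1.0, -4.1, 2.9]
grip_width: 0.0256
```

```bash
python3 ob.py -3
```

```text
-3 34.73 [32.4978 35.8304 35.8356] th -0.785 F [ 1.0629 -4.1043  2.9347] Mx -0.82 tau -0.252 q7 -2.39
```

apply_moves(
  steps=[
    [0, -0.03, 0.02, 0],
    [0, -0.06, 0.05, 0],
    [0, -0.09, 0.07, 0],
    [0, -0.11, 0.1, 0],
    [0, -0.14, 0.12, 0],
    [0, -0.17, 0.15, 0],
    [0, -0.2, 0.17, 0],
    [0, -0.22, 0.2, 0],
    [0, -0.25, 0.22, 0],
    [0, -0.28, 0.25, 0],
  ],
)

```text
clock: 35.57
position: [0.5838, 0.0245, 0.1398]
tool_rot: [3.142, 0.0, -0.493]
force: [-1.7, -3.5, 3.1]
grip_width: 0.0254
```

```bash
python3 ob.py -3
```

```text
-3 35.57 [32.3015 38.5862 33.254 ] th -0.859 F [ 0.1568 -3.9503  3.1362] Mx -0.852 tau -0.252 q7 -2.39
```

apply_moves(
  steps=[
    [0, -0.03, 0.03, 0],
    [0, -0.05, 0.05, 0],
    [0, -0.08, 0.08, 0],
    [0, -0.1, 0.1, 0],
    [0, -0.13, 0.13, 0],
    [0, -0.15, 0.16, 0],
    [0, -0.18, 0.18, 0],
    [0, -0.2, 0.21, 0],
    [0, -0.23, 0.23, 0],
    [0, -0.255, 0.26, 0],
  ],
)

```text
clock: 36.4
position: [0.5851, 0.0267, 0.1372]
tool_rot: [-3.142, -0.0, -0.493]
force: [-2.0, -3.6, 4.2]
grip_width: 0.0257
```

```bash
python3 ob.py -3
```

```text
-3 36.4 [32.3718 41.1831 30.701 ] th -0.93 F [ 0.0051 -4.1424  4.1889] Mx -0.921 tau -0.3 q7 -2.39
```

apply_moves(
  steps=[
    [0, -0.02, 0.03, 0],
    [0, -0.05, 0.06, 0],
    [0, -0.07, 0.08, 0],
    [0, -0.09, 0.11, 0],
    [0, -0.12, 0.14, 0],
    [0, -0.14, 0.17, 0],
    [0, -0.16, 0.2, 0],
    [0, -0.19, 0.22, 0],
    [0, -0.21, 0.25, 0],
    [0, -0.235, 0.28, 0],
  ],
)

```text
clock: 37.23
position: [0.5862, 0.0288, 0.1344]
tool_rot: [-3.142, -0.0, -0.493]
force: [-2.1, -5.0, 3.1]
grip_width: 0.0254
```

```bash
python3 ob.py -3; python3 fit.py|tail -7
```

```text
-3 37.23 [32.3764 43.5044 27.8939] th -1.001 F [ 0.5413 -5.3694  3.1037] Mx -0.953 tau -0.285 q7 -2.4
2 th 2.427 Fy 4.77 4.69 tau 0.251 g -0.031 sig 0.020
2 th 2.542 Fy 5.11 5.50 tau 0.235 g -0.015 sig 0.021
-3 th 2.459 Fy -4.10 -3.69 tau -0.201 g -0.019 sig 0.020
-3 th 2.379 Fy -3.95 -3.83 tau -0.209 g -0.011 sig 0.020
-3 th 2.297 Fy -4.14 -4.09 tau -0.244 g 0.024 sig 0.023
-3 th 2.218 Fy -5.37 -4.31 tau -0.219 g -0.001 sig 0.021
[0.1234 0.7699 0.2224] phi +- 0.039 rms 0.78 target th 2.372
```

apply_moves(
  steps=[
    [0, -0.03, 0.04, 0],
    [0, -0.06, 0.08, 0],
    [0, -0.09, 0.12, 0],
    [0, -0.12, 0.17, 0],
    [0, -0.15, 0.21, 0],
    [0, -0.17, 0.25, 0],
    [0, -0.2, 0.29, 0],
    [0, -0.23, 0.34, 0],
    [0, -0.26, 0.38, 0],
    [0, -0.28, 0.42, 0],
  ],
)

```text
clock: 38.07
position: [0.5875, 0.0313, 0.1301]
tool_rot: [-3.142, 0.0, -0.493]
force: [-2.3, -2.9, 3.6]
grip_width: 0.0253
```

```bash
python3 ob.py -3
```

```text
-3 38.07 [32.3076 46.3396 23.6339] th -1.099 F [-0.6065 -3.6815  3.6171] Mx -1.042 tau -0.255 q7 -2.4
```

apply_moves(
  steps=[
    [0, -0.03, 0.04, 0],
    [0, -0.05, 0.09, 0],
    [0, -0.08, 0.13, 0],
    [0, -0.1, 0.18, 0],
    [0, -0.13, 0.22, 0],
    [0, -0.15, 0.27, 0],
    [0, -0.17, 0.31, 0],
    [0, -0.2, 0.36, 0],
    [0, -0.22, 0.4, 0],
    [0, -0.24, 0.45, 0],
  ],
)

```text
clock: 38.9
position: [0.5887, 0.0333, 0.1257]
tool_rot: [3.142, -0.0, -0.493]
force: [-1.9, -4.2, 5.0]
grip_width: 0.0258
```

```bash
python3 ob.py -3; python3 fit.py|tail -3
```

```text
-3 38.9 [32.3524 48.6721 19.1894] th -1.195 F [ 0.346  -4.542   5.0038] Mx -1.075 tau -0.331 q7 -2.41
-3 th 2.107 Fy -3.68 -4.69 tau -0.228 g 0.008 sig 0.023
-3 th 1.998 Fy -4.54 -4.77 tau -0.270 g 0.050 sig 0.031
[0.1224 0.7788 0.2215] phi +- 0.038 rms 0.78 target th 2.363
```

apply_moves(
  steps=[
    [0, 0.6, 0, 0],
    [0, 0.6, -3, 0],
    [0, 0.6, -6, 0],
    [0, 3.6, -6, 0],
    [0, 6.6, -6, 0],
    [0, 6.79, -5.8, 0],
    [0, 6.79, -5, 0],
    [0, 6.79, -3.5, 0],
    [0, 6.79, -2.4, 0],
    [0, 6.79, -2.26, 0],
  ],
)

```text
clock: 39.73
position: [0.5557, -0.0256, 0.1459]
tool_rot: [3.141, 0.003, -0.492]
force: [0.5, -0.9, 0.2]
grip_width: 0.0256
```

```bash
python3 ob.py 0
```

```text
0 39.73 [ 31.482  -18.845   39.4358] th 0.446 F [ 0.8516 -0.6007  0.1852] Mx -0.032 tau -0.02 q7 -2.3
```

apply_moves(
  steps=[
    [0, 0.3, 0, 0],
    [0, 0.6, 0, 0],
    [0, 0.68, 0.02, 0],
    [0, 0.75, 0.04, 0],
    [0, 0.82, 0.07, 0],
    [0, 0.89, 0.1, 0],
    [0, 0.96, 0.14, 0],
    [0, 1.03, 0.18, 0],
    [0, 1.1, 0.22, 0],
    [0, 1.16, 0.26, 0],
  ],
)

```text
clock: 40.57
position: [0.5514, -0.0364, 0.1459]
tool_rot: [-3.141, -0.001, -0.493]
force: [2.1, 2.8, 3.6]
grip_width: 0.0256
```

```bash
python3 ob.py 2
```

```text
2 40.57 [ 32.8587 -30.3434  39.4149] th 0.656 F [0.5407 3.4837 3.5871] Mx 0.784 tau 0.246 q7 -2.28
```

apply_moves(
  steps=[
    [0, 0.05, 0.03, 0],
    [0, 0.09, 0.06, 0],
    [0, 0.14, 0.09, 0],
    [0, 0.18, 0.12, 0],
    [0, 0.23, 0.15, 0],
    [0, 0.28, 0.18, 0],
    [0, 0.32, 0.21, 0],
    [0, 0.37, 0.25, 0],
    [0, 0.41, 0.28, 0],
    [0, 0.45, 0.32, 0],
  ],
)

```text
clock: 41.4
position: [0.5489, -0.0407, 0.1425]
tool_rot: [-3.142, -0.0, -0.493]
force: [3.0, 3.6, 3.4]
grip_width: 0.0258
```

```bash
python3 ob.py 2; python3 fit.py|tail -3
```

```text
2 41.4 [ 32.7597 -35.3071  35.9945] th 0.776 F [0.9208 4.6437 3.3893] Mx 0.855 tau 0.287 q7 -2.28
2 th 2.108 Fy 3.48 3.48 tau 0.201 g 0.019 sig 0.015
2 th 2.239 Fy 4.64 3.83 tau 0.219 g 0.001 sig 0.017
[0.1229 0.7896 0.2221] phi +- 0.036 rms 0.77 target th 2.352
```

apply_moves(
  steps=[
    [0, 0.03, 0.03, 0],
    [0, 0.06, 0.05, 0],
    [0, 0.1, 0.08, 0],
    [0, 0.13, 0.11, 0],
    [0, 0.16, 0.13, 0],
    [0, 0.19, 0.16, 0],
    [0, 0.22, 0.19, 0],
    [0, 0.25, 0.22, 0],
    [0, 0.28, 0.24, 0],
    [0, 0.31, 0.27, 0],
  ],
)

```text
clock: 42.23
position: [0.5474, -0.0433, 0.1398]
tool_rot: [-3.142, 0.0, -0.493]
force: [1.9, 3.5, 2.1]
grip_width: 0.0256
```

```bash
python3 ob.py 2; python3 fit.py|tail -2
```

```text
2 42.23 [ 32.7251 -38.3655  33.2879] th 0.856 F [-0.0112  3.9718  2.0528] Mx 0.986 tau 0.211 q7 -2.27
2 th 2.327 Fy 3.97 4.53 tau 0.201 g 0.019 sig 0.019
[0.1223 0.7833 0.2217] phi +- 0.035 rms 0.77 target th 2.358
```

apply_moves(
  steps=[
    [0, -0.3, 0, 0],
    [0, -0.6, 0, 0],
    [0, -0.68, 0, 0],
    [0, -0.68, 0, 0],
    [0, -0.68, 0, 0],
    [0, -0.68, 0, 0],
    [0, -0.68, 0, 0],
    [0, -0.68, 0, 0],
    [0, -0.68, 0, 0],
    [0, -0.68, 0, 0],
  ],
)

```text
clock: 43.07
position: [0.5506, -0.0375, 0.1398]
tool_rot: [3.142, 0.0, -0.493]
force: [-0.4, 0.8, 0.4]
grip_width: 0.0253
```

```bash
python3 ob.py 0
```

```text
0 43.07 [ 32.7057 -31.6831  33.2913] th 0.761 F [-0.706   0.5158  0.3834] Mx 0.002 tau 0.029 q7 -2.29
```

apply_moves(
  steps=[
    [0, 0, 0, 0],
    [0, 0, 0, 0],
    [0, 0, 0, 0],
    [0, 0, 0, 0],
    [0, 0, 0, 0],
    [0, 0, 0, 0],
    [0, 0, 0, 0],
    [0, 0, 0, 0],
    [0, 0, 0, 0],
    [0, 0, 0, 0],
  ],
  claw=1,
  force=30,
)

```text
clock: 43.9
position: [0.5507, -0.0374, 0.1398]
tool_rot: [-3.141, -0.0, -0.493]
force: [0.4, 0.1, 1.4]
grip_width: 0.0106
```

```bash
python3 ob.py 0; python3 - <<'E'
from h import *
f=cams.grab_frame('wrist')
cv2.imwrite('pics/w7.png',cv2.resize(cv2.cvtColor(f['color'][60:384,120:400],cv2.COLOR_RGB2BGR),None,fx=1.8,fy=1.8))
E
python3 rd.py 6 grip
```

```text
0 43.9 [ 32.7212 -31.5535  33.3295] th 0.758 F [0.2674 0.265  1.4242] Mx 0.198 tau 0.054 q7 -2.29
grip t 44.25 w 0.0108 stand pos(mm) [ 32.7282 -31.5624  33.3221] F [-0.0553  1.1392  1.1068] M [ 0.2243  0.0254 -0.0241] sd [0.231  0.5054 0.3419 0.0326 0.0264 0.0206]
```

View pics/w7.png

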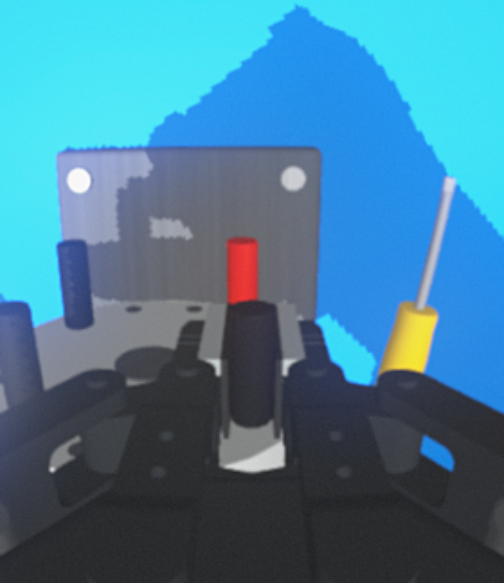

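```bash
python3 -c "
from workcell import workorder; print(workorder.job_done())"
```

```text
the job is handed in; nothing more can be done
None
```

I've handed the job in with the heavy side at the bottom to within about 0.05 rad by my estimate, and the rotor held still by a black peg. I felt for the heavy side by pushing three pegs in turn, in both directions, with the fingers loosely round them.

- **Heavy side:** it lies about 0.78 rad from the red peg, in the + turning direction about x. That puts it at the bottom when the red peg is at 2.36 ± 0.04 rad from the top.
- **Final position:** the red peg is at about 2.33 rad. I gripped the next black peg with 30 N; the fingers read 10.7 mm apart on it and the measured side force was 1–2 N. The hand-in came at about 44 s.
- **Disagreement:** near the balance point alone, the pushes put the bottom at about 2.29 rad one way and 2.33 rad the other, not 2.36. I set 2.33 between them and the overall fit.
- **Jams:** two early return sweeps, one gripped and one loose, stuck because of friction at the peg. The wrist force reached about 70 N and then eased off. That is under the 120 N limit, but I did not measure any direct contact force against the 40 N limit.
- **Bystanders:** I did not move the arm towards any of them. The last wrist picture shows the screwdriver apparently where it was; I did not look at the others again.

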